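# Lift the hot lid off the heating pot with the lid lifter

### The job

Take the lid lifter from its rack, hook it under the loop handle of the pot's hot lid, and carry the lid, kept level and off the rest of the bench, to the lid rest: set it down gently so that it lies flat inside the dish's rim, then unhook without dragging it. Hang the lifter back in its rack as it was. Never touch the hot lid or pot with the hand, do not press or pull hard on lid, pot or rest (25 N at most; the lid itself weighs up to 6.5 N), and leave the other things alone.

Things in the scene. Friction and masses are not known exactly. Their poses are not given: they have to be found in the camera images.
- pot: round steel heating pot on a grey hot-plate base 144 mm across with a black knob and two small side lugs; fixed. Origin under its centre on the bench, z up. Rim 70 mm above the bench, outer diameter 118, bore 108 mm.
- lid: loose steel lid on the pot's rim (hot: no touching by hand), 0.3 to 0.65 kg. Flange 124 mm across, 6 thick; below it a spigot 102 mm across, 7 deep, sits in the pot. Origin: centre of the flange's underside, z up. Loop handle on top, of round bar 8 mm thick, stands along the lid's y axis; centre of gravity on the z axis near the flange.
- loop_mid (a point): middle of the loop handle's level top bar (on its axis), 29 mm above the lid's origin; axes as the lid. The bar runs along y, straight for 60 mm, between uprights at y = +-36 mm; free gap between flange and bar 19 mm. It can be hooked from +x or from -x.
- lifter: lid lifter, hung upright in its rack: wooden grip on top, flat steel shank, two-pronged hook at the foot; 159 mm high, 0.2 kg. Origin: lowest level, under the middle of the hook's seat; z up, x the way the hook points. Shank 6 mm (x) by 10 mm (y), centred at x = -11 mm; its lowest 34 mm is a back plate 34 mm wide (y), front face at x = -8 mm.
- lifter_grip (a point): centre of the lifter's grip, a block 28 mm (x) by 30 mm (y) by 60 mm high, 129 mm above the lifter's origin; axes as the lifter. Below it a 4 mm collar of the same outline, whose underside, 95 mm above the lifter's origin, rests on the rack's prongs.
- hook_seat (a point): middle of the hook's seat, at the prongs' upper face, 6 mm above the lifter's origin; axes as the lifter. The prongs are 6 mm thick, 9 wide, at y = +-12 mm, and end at x = 11 mm in tips turned up 7 mm above this level. The lid's bar lies on the prongs between back plate (x = -8) and tips (x = 6); bar axis then 4 mm above this point.
- lifter_rack: fixed steel rack; post at x = 48 to 60 mm, from it two level prongs towards -x, 18 mm apart, 9 wide, top 130 mm above the bench, front ends (x = -34 to -30) turned up 6 mm. Origin on the bench below the hanging lifter. Hung, the lifter points to the rack's +x, its origin 35 mm above this one; it goes in and out along x, collar above the turned-up ends.
- lid_rest: fixed lid rest: foot 110 mm across, stem, and on it a shallow dish 124 mm across, 116 inside its 4 mm high rim. Origin under its centre on the bench, z up. The dish's floor, on which the lid's spigot shall lie, is 35 to 75 mm above the bench: it is set to another height each time and this is NOT measured, so feel for it. It does not give under the lid.
- wood_offcut: rough wooden offcut lying flat, 32x110x32 mm; loose bystander, to be left alone; origin under its centre.
- tape: tape measure, 44x90x69 mm; loose bystander, to be left alone; origin under its centre.
- nails: jar of nails, 57 across, 73 high mm; loose bystander, to be left alone; origin under its centre.
- screws: jar of screws, 64 across, 87 high mm; loose bystander, to be left alone; origin under its centre.
There are look-alikes about, which are no part of the job. What is shaped like the lifter but orange or pink is not meant.

How it is judged:
On the way, in this order (a step that is already met when the one before it is completed fails the run):
1. the lid hangs level from the lifter, lifted clear of the pot (height (world z) of lid above 0.085 m and contact force between lifter and lid above 1 N and angle between lid's own z axis and vertical below 0.26 rad and contact force between lid and pot below 0.1 N), for 0.2 s.
2. the lid lies flat in the dish of the rest, unhooked (horizontal distance between lid and lid_rest below 0.01 m and angle between lid's own z axis and vertical below 0.03 rad and contact force between lid and lid_rest above 1 N and contact force between lifter and lid below 0.1 N and linear speed of lid below 0.02 m/s), for 0.2 s.
At the end, for the whole second after the job is handed in: The lid lies flat (within 0.03 rad) in the rest's dish, its centre within 10 mm of the rest's centre, unhooked and still; the lifter hangs upright (within 0.1 rad) and still on the rack's prongs, within 25 mm of its hanging place (horizontal distance between lid and lid_rest below 0.01 m and angle between lid's own z axis and vertical below 0.03 rad and contact force between lid and lid_rest above 1 N and contact force between lifter and lid below 0.1 N and linear speed of each of lid, lifter below 0.01 m/s and z of lifter in the frame of lifter_rack between 0.031 and 0.039 m and horizontal distance between lifter and lifter_rack below 0.025 m and angle between lifter's own z axis and vertical below 0.1 rad and contact force between lifter and lifter_rack above 0.5 N); the robot touches nothing.
It fails at once if the hand or arm touches the hot lid or the pot (contact force between any of the fingers, the arm and lid above 0.5 N or contact force between any of the fingers, the arm and pot above 0.5 N).
It fails at once if the lid tips by more than 0.3 rad (17 degrees), or drops below the rest's lowest height towards the bench (angle between lid's own z axis and vertical above 0.3 rad or height (world z) of lid below 0.035 m).
It fails at once if more than 25 N between the lid and the rest, the lid and the pot, the lifter and the pot, or the lifter and the lid (contact force between lid and lid_rest above 25 N or contact force between any of lid, lifter and pot above 25 N or contact force between lifter and lid above 25 N).
It fails at once if a bystander is shoved by more than 15 mm (distance of any of wood_offcut, tape, nails, screws from where it was at the start of the episode above 0.015 m).
It also fails if it takes over 72 s, if anything falls off the work surface, if the arm or the gripper's body presses on something with over 40 N, if the wrist force passes 120 N, or if a joint passes its speed limit or range.

### The arm

A 7-joint arm with a two-finger parallel gripper is mounted at the origin on a cart in front of the work surface, level with it; the furniture and walls round the work are solid. World frame = base frame: x ahead of the robot, y to its left, z up, the work surface at z = 0. Lengths are in m, angles in rad, forces in N, time in s.
With the tool pointing down it reaches from about 0.4 to 0.85 m from the base axis. Payload 4.5 kg.
Tool frame: the origin (TCP) lies on the centre line of the jaws, within the pads' length; the fingertips stand 11 mm ahead of it and the grasp point (between the pads) lies 8 mm behind it; z points along the fingers, y is the line along which they close (so a half turn about z gives the same grasp; the last joint's range is limited). The gripper opens to 88 mm and grips with 3 to 60 N. Pads are 18 mm wide; open, the fingers measure 123 mm over their backs; the gripper's body (75 mm by 187 mm) begins 45 mm behind the grasp point.
Start: joints at [-1.276, 0.689, -0.195, 1.565, 0.157, 0.902, -0.215], TCP at [0.161, 0.604, 0.25] pointing down, gripper open.
Joint ranges: [-3.01, 3.01], [-0.46, 2.08], [-1.47, 1.51], [0.13, 2.56], [-1, 4.14], [0.04, 2.09], [-2.66, 2.66]. Speed limits (rad/s): [2.57, 2.57, 3.14, 3.14, 3.14, 3.14, 3.14].

### API

Orientations are given as a unit quaternion [x, y, z, w].
In Python, from plant import * gives the robot as it stands. The module is installed in compiled form; this text tells all that it offers.
- The arm moves only by the tool send_rows, never from a script. Its argument "motion" is a list of rows, each an object of numbers: "x", "y", "z": the shift along the tool's x, y, z in cm; "rx", "ry", "rz": the turn, a rotation vector about the tool's x, y, z in rad; "jaw": the finger opening in cm, from 0 to 8.81. In form: [{"x": .., "y": .., "z": .., "rx": .., "ry": .., "rz": .., "jaw": ..}, ...]. A call has exactly 5 rows; each row shifts and turns the commanded pose from where the row before left it, along the tool's axes as they then stand; what a row does not reach is not made up. A row lasts 1/10 s, in which the tool goes at most 50 mm and 8.59 degrees, less where a joint would pass 70% of its speed; a pose out of reach is approached as far as the arm can. A call is refused whole if a number of a shift passes 5 or a number of a turn 0.15, either way. A call with a gripper value outside its range is refused whole. The fingers move at their own pace and stop on an object; "grip_force" is the grip in N (left out, the last holds). Time passes only in rows, so rows that do not move let the fingers close, or fill a call up. It gives the time, the measured TCP pose, the force, the opening and the grip force at its end, in the units of the state.
- get_state(): the state, without advancing time (a new reading comes with each control period).
- snapshot(name): name is "side" or "top"; returns a dict with "img" (480x640x3 uint8, red, green, blue), "vertical_fov" (degrees; the focal length in pixels is half the picture's height over the tangent of half this angle, whatever the lens; pixels are square), "cx", "cy" (the principal point, pixels), "extrinsics" (4x4, takes a point from camera to world coordinates). Camera axes: x right, y up, looking along -z (the intrinsics and any distortion apply to the point x, -y, -z); pixel columns grow to the right and rows downward; lengths in m; the calibration is good to about 2 mm. A picture is of the moment at which its call begins. There is no depth.
- finish_job(): hands the job in; it is judged then, once.
The state is a dict: "clock": time; "q": joint angles; "qd": joint speeds; "joint_torque": joint torques, N m; "tool_pos": TCP position; "eef_rot": TCP orientation; "contact_force": force on the tool from outside, world axes, zero at the start; "moment": the same for the moment, N m; "opening": opening from 0.0 (shut) to 1.0 (fully open); "finger_force": force on a finger pad.
Only numpy, scipy, OpenCV 4.12 (cv2) and the standard library are available. Lean on these libraries where they do the work, as an engineer would, in place of code of your own. Each camera call takes 0.05 s, during which the arm holds its last target. There are 200 camera calls.

## Working session

There is one attempt and no reset: what is moved stays moved. The work goes in short steps, Python scripts to look and compute and a tool call to move; the robot and the scene stay as the last step left them, time stands still between calls to the robot, and variables do not carry over. Pictures are saved under pics/ and viewed, at most 10 in all, crops included, and the job is handed in when it is done.

Besides the shell and the picture viewer there is one more tool, called after "Emit:" as name(argument=value, ...), one argument or row to a line, values as JSON. send_rows: Moves the arm, as the interface text tells. Its arguments: {"type":"object","properties":{"motion":{"type":"array"},"grip_force":{"type":"number"}},"required":["motion"]}

```bash
mkdir -p pics
cat > h.py <<'E'
from plant import *
import numpy as np, cv2, json
def save(n,name):
    s=snapshot(n); cv2.imwrite(f'pics/{name}.png',s['img'][:,:,::-1])
    d={k:np.array(s[k]).tolist() for k in s if k!='img'}; json.dump(d,open(f'pics/{name}.json','w')); return d
def cam(name): return json.load(open(f'pics/{name}.json'))
def ray(c,u,v):
    f=240/np.tan(np.radians(c['vertical_fov'])/2); E=np.array(c['extrinsics'])
    d=E[:3,:3]@np.array([(u-c['cx'])/f,-(v-c['cy'])/f,-1]); return E[:3,3],d
def atz(c,u,v,z):
    o,d=ray(c,u,v); return (o+d*(z-o[2])/d[2]).round(4)
def proj(c,p):
    f=240/np.tan(np.radians(c['vertical_fov'])/2); E=np.array(c['extrinsics'])
    q=E[:3,:3].T@(np.array(p)-E[:3,3]); return (c['cx']+f*q[0]/-q[2],c['cy']-f*q[1]/-q[2])
E
python3 - <<'E'
from h import *
for n in('side','top'): print(save(n,n+'0'))
s=get_state(); print({k:np.round(s[k],3).tolist() for k in s})
E
```

```text
{'vertical_fov': 57.501996782447854, 'cx': 322.03752607382626, 'cy': 235.30882316344756, 'extrinsics': [[-0.9979069968502494, 0.01647157765106756, -0.06253249368928997, 0.5124956816803764], [-0.06133289955264714, -0.5475188809927787, 0.83454259950519, 0.4865338530919915], [-0.020491487739574522, 0.8366311983700466, 0.5473831718678595, 0.6593482177815658], [0.0, 0.0, 0.0, 1.0]]}
{'vertical_fov': 55.011127178241594, 'cx': 306.9192282961008, 'cy': 237.3418194926975, 'extrinsics': [[-0.021799843947682664, 0.9790866301401667, -0.20227243382287458, 0.3925904470898713], [-0.9997537639483435, -0.020510075034236536, 0.008470436423828224, -0.2858965131883462], [0.004144668258957681, 0.20240728124961932, 0.9792926601492328, 1.0449907569383625], [0.0, 0.0, 0.0, 1.0]]}
{'clock': 0.1, 'q': [-1.276, 0.69, -0.195, 1.566, 0.157, 0.903, -0.215], 'qd': [0.001, -0.002, -0.001, -0.002, -0.0, 0.001, -0.001], 'joint_torque': [-0.004, -52.85, -1.271, -15.384, -0.052, 0.002, 0.0], 'tool_pos': [0.161, 0.603, 0.249], 'eef_rot': [0.13, 0.992, -0.001, -0.0], 'contact_force': [-0.777, 0.147, -0.262], 'moment': [0.034, 0.04, -0.026], 'finger_force': 0.0, 'opening': 1.0}
```

View pics/top0.png

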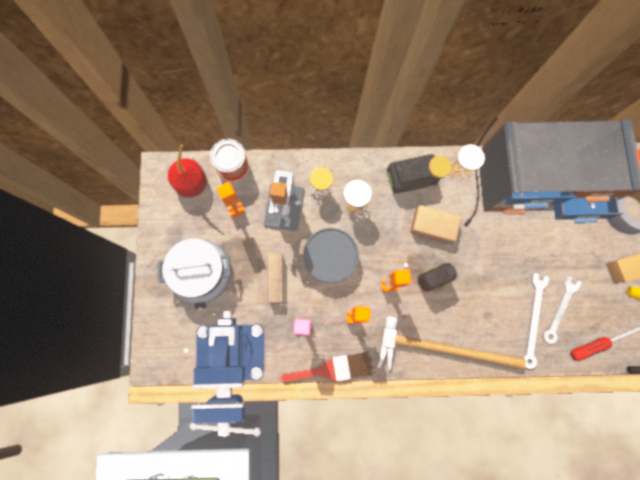

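View pics/side0.png

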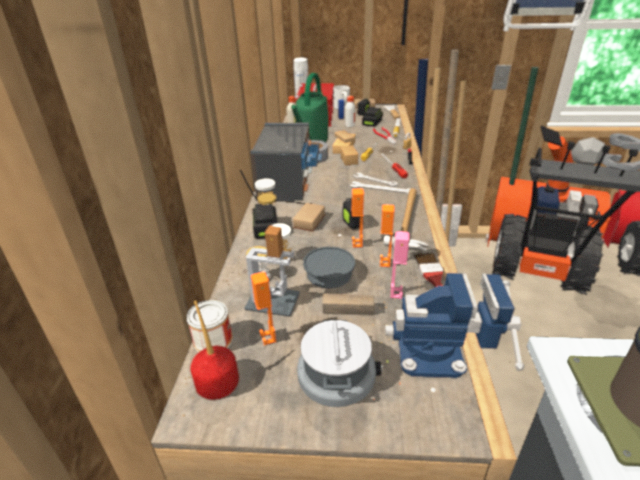

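Top view: the pot with its lid is at (195,270) and the dark dish (lid rest) at (331,257). The wooden-grip lifter in its steel rack is at (278,190).
Lifter look-alikes: orange at (228,197), (400,279) and (358,315), and pink at (302,326). The brown grip at top (278,190) / side (274,238) matches the description, so I'll check it in a close crop.

Run:
```python
import cv2,numpy as np
t=cv2.imread('pics/top0.png');s=cv2.imread('pics/side0.png')
a=cv2.resize(t[150:310,150:360],None,fx=3.8,fy=3.75,interpolation=cv2.INTER_CUBIC)
cv2.imwrite('pics/ct.png',a)
b=cv2.resize(s[220:410,235:385],None,fx=4,fy=3.15,interpolation=cv2.INTER_CUBIC)
cv2.imwrite('pics/cs.png',b)
```

```text
(no output)
```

View pics/ct.png

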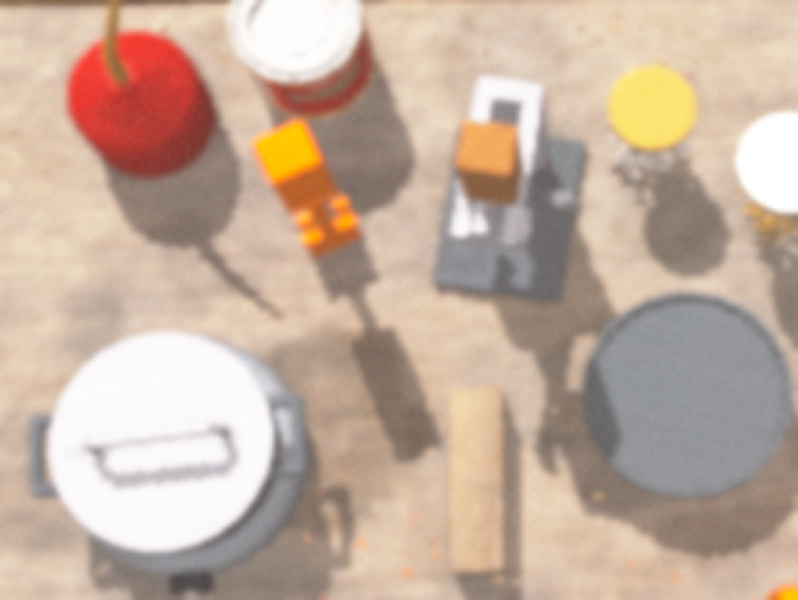

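View pics/cs.png

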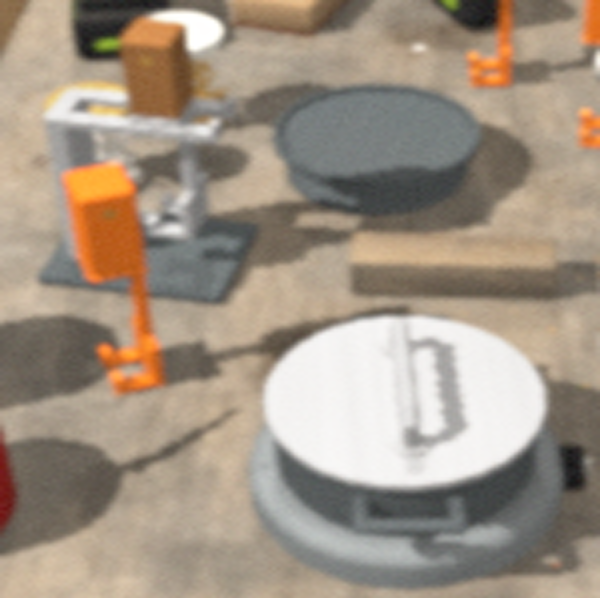

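Crops: brown grip on the steel rack, so this is the real lifter. Its grip top corners are at about top-crop (462,122), (520,124), (516,168), (457,165). The lid disc spans top-crop x 48–275, y 332–552. The dish rim spans top-crop x 583–793, y 293–495 and side-crop x 276–480, from y 86. I'll fit the models and overlay them on contrast-stretched crops.

```bash
cat > fit.py <<'E'
from h import *
from scipy.optimize import least_squares
T,S=cam('top0'),cam('side0')
tp=lambda u,v:(150+(u+.5)/3.8-.5,150+(v+.5)/3.75-.5)
sp=lambda u,v:(235+(u+.5)/4-.5,220+(v+.5)/3.15-.5)
a=np.linspace(0,2*np.pi,720)
def circ(c,p,r): 
    P=np.array([proj(c,[p[0]+r*np.cos(t),p[1]+r*np.sin(t),p[2]]) for t in a]); return P
def fitc(tb,sb,r,g):
    # tb: (l,t,r,b) crops, None skip
    def res(p):
        o=[]
        for c,b,m in((T,tb,tp),(S,sb,sp)):
            P=circ(c,p,r); q=[P[:,0].min(),P[:,1].min(),P[:,0].max(),P[:,1].max()]
            for i in range(4):
                if b[i] is not None: o.append(q[i]-(m(b[i],b[i])[i%2]))
        return np.array(o)
    s=least_squares(res,g,diff_step=1e-3); return s.x.round(4),s.fun.round(2)
lid,r1=fitc((48,332,275,552),(264,315,547,487),.062,[.5,.1,.08]); print('lid',lid,r1)
dish,r2=fitc((583,293,793,495),(276,86,480,None),.062,[.5,-.1,.06]); print('dish',dish,r2)
g=np.array([atz(T,*tp(*p),.194) for p in((462,122),(520,124),(516,168),(457,165))]);print(g,g.mean(0))
g=np.array([atz(T,*tp(*p),.006) for p in((560,300),(585,142),(437,288))]);print('base',g)
print('yaw base',np.arctan2(*(g[1]-g[0])[1::-1]),np.arctan2(*(g[2]-g[0])[1::-1])-np.pi/2)
t=cv2.imread('pics/top0.png');s=cv2.imread('pics/side0.png')
def enh(im): 
    x=im.min(2).astype(float); return np.clip((x-150)/(256-150),0,1)**3*255
A=cv2.resize(enh(t[235:305,155:230]),(400,400),interpolation=cv2.INTER_CUBIC)
B=cv2.resize(enh(s[315:385,295:375]),(400,400),interpolation=cv2.INTER_CUBIC)
C=cv2.resize(t[160:235,255:315],(400,500)[::1],interpolation=cv2.INTER_CUBIC)
cv2.imwrite('pics/e.png',np.hstack([A,B]))
E
python3 fit.py
```

```text
lid [ 0.5331 -0.0502  0.0773] [ 0.39  0.29 -0.53 -0.14 -0.09  0.39 -0.01 -0.45]
dish [ 0.5605 -0.3466  0.0375] [-0.27 -0.41  0.43  0.97 -0.97  0.12  0.32]
[[ 0.6787 -0.2266  0.194 ]
 [ 0.677  -0.2561  0.194 ]
 [ 0.6534 -0.2538  0.194 ]
 [ 0.6556 -0.224   0.194 ]] [ 0.666175 -0.240125  0.194   ]
base [[ 0.6258 -0.2724  0.006 ]
 [ 0.7272 -0.2896  0.006 ]
 [ 0.635  -0.1977  0.006 ]]
yaw base -0.16802590732659364 -0.12254220813433259[ WARN:0@0.792] global loadsave.cpp:1063 imwrite_ Unsupported depth image for selected encoder is fallbacked to CV_8U.
```

View pics/e.png

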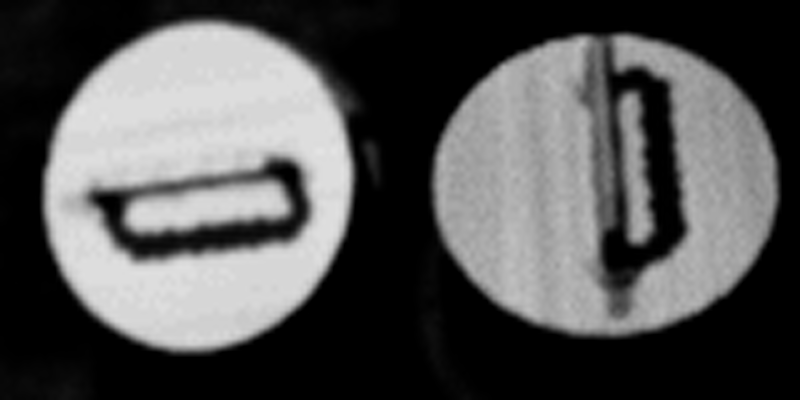

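Enhanced lid view: the bar's lower edge in the top view runs (95,195) to (275,175). In the side view the bar strip runs (597,35) to (610,265).

```bash
cat > m2.py <<'E'
from fit import *
tq=lambda u,v:(155+(u+.5)*75/400-.5,235+(v+.5)*70/400-.5)
sq=lambda u,v:(295+(u-400+.5)*80/400-.5,315+(v+.5)*70/400-.5)
for n,c,P in(('top',T,[tq(95,195),tq(275,175)]),('side',S,[sq(599,45),sq(610,255)])):
    p=[atz(c,*x,.097) for x in P]; d=p[1]-p[0]; print(n,p,(p[0]+p[1])/2,'yaw of -y axis dir',np.arctan2(d[0],-d[1]))
# shadows of the bar on lid top z=.076
for n,c,P in(('top',T,[tq(140,246),tq(298,230)]),('side',S,[sq(655,85),sq(672,235)])):
    p=[atz(c,*x,.076) for x in P]; d=p[1]-p[0]; print(n,p,np.arctan2(d[0],-d[1]))
# grip vertical edges in side view: bottom/top corners
for q,z in(((125,40),.194),((152,20),.194),((187,32),.194),((163,50),.194),((163,118),.13),((128,108),.13),((190,105),.13)):
    print('grip',q,z,atz(S,*sp(*q),z))
for q in((480,78),(545,83),(468,232),(530,240)): print('prong',atz(T,*tp(*q),.130))
for q in((45,115),(90,90),(212,135),(235,103)): print('prongS',atz(S,*sp(*q),.130))
s=snapshot('top')['img']
t=cv2.imread('pics/top0.png')
im=t.copy()
E
python3 m2.py 2>/dev/null
```

```text
lid [ 0.5331 -0.0502  0.0773] [ 0.39  0.29 -0.53 -0.14 -0.09  0.39 -0.01 -0.45]
dish [ 0.5605 -0.3466  0.0375] [-0.27 -0.41  0.43  0.97 -0.97  0.12  0.32]
[[ 0.6787 -0.2266  0.194 ]
 [ 0.677  -0.2561  0.194 ]
 [ 0.6534 -0.2538  0.194 ]
 [ 0.6556 -0.224   0.194 ]] [ 0.666175 -0.240125  0.194   ]
base [[ 0.6258 -0.2724  0.006 ]
 [ 0.7272 -0.2896  0.006 ]
 [ 0.635  -0.1977  0.006 ]]
yaw base -0.16802590732659364 -0.12254220813433259
top [array([ 0.528 , -0.0145,  0.097 ]), array([ 0.5338, -0.084 ,  0.097 ])] [ 0.5309  -0.04925  0.097  ] yaw of -y axis dir 0.08326030785834798
side [array([ 0.5369, -0.0857,  0.097 ]), array([ 0.5302, -0.0016,  0.097 ])] [ 0.53355 -0.04365  0.097  ] yaw of -y axis dir -3.062093496354545
top [array([ 0.5117, -0.0269,  0.076 ]), array([ 0.5163, -0.0891,  0.076 ])] 0.07382059634616345
side [array([ 0.5167, -0.09  ,  0.076 ]), array([ 0.5099, -0.0284,  0.076 ])] -3.0316481906701087
grip (125, 40) 0.194 [ 0.6772 -0.2302  0.194 ]
grip (152, 20) 0.194 [ 0.6675 -0.2541  0.194 ]
grip (187, 32) 0.194 [ 0.6478 -0.2404  0.194 ]
grip (163, 50) 0.194 [ 0.6566 -0.2194  0.194 ]
grip (163, 118) 0.13 [ 0.6642 -0.2356  0.13  ]
grip (128, 108) 0.13 [ 0.6842 -0.2462  0.13  ]
grip (190, 105) 0.13 [ 0.6522 -0.2507  0.13  ]
prong [ 0.7256 -0.2322  0.13  ]
prong [ 0.722  -0.2679  0.13  ]
prong [ 0.6371 -0.225   0.13  ]
prong [ 0.6319 -0.2584  0.13  ]
prongS [ 0.7261 -0.2369  0.13  ]
prongS [ 0.708  -0.2663  0.13  ]
prongS [ 0.6365 -0.218   0.13  ]
prongS [ 0.6289 -0.2537  0.13  ]
```

Measurements agree: lid at about (0.532,-0.049), yaw +0.083; lifter at about (0.666,-0.241), yaw about -0.12; rest at about (0.5605,-0.3466). Time to move.

Emit:
send_rows(
  motion=[
    {"z": -4,"rz": -0.14,"jaw": 8.8},
    {"x": -3,"y": -3.9},
    {"x": -3,"y": -3.9},
    {"x": -3,"y": -3.9},
    {"x": -3,"y": -3.9},
  ],
  grip_force=40,
)

```text
schema error: expected keys x, y, z, rx, ry, rz, jaw
```

Emit:
send_rows(
  motion=[
    {"x": -3,"y": -3.9},
    {"x": -3,"y": -3.9},
    {"x": -3,"y": -3.9},
    {"x": -3,"y": -3.9},
    {"x": -3,"y": -3.9},
  ],
)

```text
schema error: expected keys x, y, z, rx, ry, rz, jaw
```

```bash
cat > go.py <<'E'
from h import *
from scipy.spatial.transform import Rotation as R
import sys
def go(x,y,z,yaw,v=True):
    # tool delta to put the TCP at x,y,z with tool y along (yaw+90deg), tool down; rotation first, then shift
    s=get_state(); r=R.from_quat(s['eef_rot'])
    t=np.column_stack([[-np.cos(yaw),-np.sin(yaw),0],[-np.sin(yaw),np.cos(yaw),0],[0,0,-1.]])
    d=t.T@(np.array([x,y,z])-s['tool_pos'])*100
    rv=(r.inv()*R.from_matrix(t)).as_rotvec()
    if v: print('t',s['clock'],'pos',np.round(s['tool_pos'],4),'F',np.round(s['contact_force'],2),'open',s['opening'],'ff',round(s['finger_force'],1),'q',np.round(s['q'],2))
    print('shift cm',d.round(2),'rot',rv.round(4))
if __name__=='__main__': go(*map(float,sys.argv[1:]))
E
python3 go.py .666 -.241 .26 -.12
```

```text
t 0.15 pos [0.1611 0.6034 0.2491] F [ 0.37 -0.84 -0.16] open 1.003431378349666 ff 0.0 q [-1.28  0.69 -0.19  1.57  0.16  0.9  -0.22]
shift cm [-60.24 -77.79  -1.09] rot [-0.0014  0.     -0.1407]
```

Emit:
send_rows(
  motion=[
    {"x": 0,"y": 0,"z": -4,"rx": 0,"ry": 0,"rz": -0.14,"jaw": 8.8},
    {"x": -3,"y": -3.9,"z": 0,"rx": 0,"ry": 0,"rz": 0,"jaw": 8.8},
    {"x": -3,"y": -3.9,"z": 0,"rx": 0,"ry": 0,"rz": 0,"jaw": 8.8},
    {"x": -3,"y": -3.9,"z": 0,"rx": 0,"ry": 0,"rz": 0,"jaw": 8.8},
    {"x": -3,"y": -3.9,"z": 0,"rx": 0,"ry": 0,"rz": 0,"jaw": 8.8},
  ],
  grip_force=40,
)

```text
clock: 0.65
tool_pos: [0.2622, 0.4326, 0.2896]
eef_rot: [0.06, 0.998, -0.0, 0.0]
contact_force: [0.1, 0.2, 0.1]
opening: 0.993
finger_force: 0.0
```

Emit:
send_rows(
  motion=[
    {"x": -3,"y": -3.9,"z": 0,"rx": 0,"ry": 0,"rz": 0,"jaw": 8.8},
    {"x": -3,"y": -3.9,"z": 0,"rx": 0,"ry": 0,"rz": 0,"jaw": 8.8},
    {"x": -3,"y": -3.9,"z": 0,"rx": 0,"ry": 0,"rz": 0,"jaw": 8.8},
    {"x": -3,"y": -3.9,"z": 0,"rx": 0,"ry": 0,"rz": 0,"jaw": 8.8},
    {"x": -3,"y": -3.9,"z": 0,"rx": 0,"ry": 0,"rz": 0,"jaw": 8.8},
  ],
)

```text
clock: 1.15
tool_pos: [0.3875, 0.221, 0.2897]
eef_rot: [0.06, 0.998, 0.0, 0.0]
contact_force: [0.6, 0.1, -0.0]
opening: 0.999
finger_force: 0.0
```

Emit:
send_rows(
  motion=[
    {"x": -3,"y": -3.9,"z": 0,"rx": 0,"ry": 0,"rz": 0,"jaw": 8.8},
    {"x": -3,"y": -3.9,"z": 0,"rx": 0,"ry": 0,"rz": 0,"jaw": 8.8},
    {"x": -3,"y": -3.9,"z": 0,"rx": 0,"ry": 0,"rz": 0,"jaw": 8.8},
    {"x": -3,"y": -3.9,"z": 0,"rx": 0,"ry": 0,"rz": 0,"jaw": 8.8},
    {"x": -3,"y": -3.9,"z": 0,"rx": 0,"ry": 0,"rz": 0,"jaw": 8.8},
  ],
)

```text
clock: 1.65
tool_pos: [0.5129, 0.0093, 0.2897]
eef_rot: [0.06, 0.998, 0.0, -0.0]
contact_force: [-0.1, 1.4, -0.1]
opening: 0.996
finger_force: 0.0
```

```bash
python3 go.py .666 -.241 .26 -.12
```

```text
t 1.65 pos [0.5129 0.0093 0.2897] F [-0.07  1.42 -0.1 ] open 0.9964440530701563 ff 0.0 q [ 0.06  0.49 -0.26  1.85  0.17  0.82  1.17]
shift cm [-18.2  -23.01   2.97] rot [ 0.0002 -0.0001 -0.0009]
```

Emit:
send_rows(
  motion=[
    {"x": -3.6,"y": -4.6,"z": 0,"rx": 0,"ry": 0,"rz": 0,"jaw": 8.8},
    {"x": -3.6,"y": -4.6,"z": 0,"rx": 0,"ry": 0,"rz": 0,"jaw": 8.8},
    {"x": -3.6,"y": -4.6,"z": 0,"rx": 0,"ry": 0,"rz": 0,"jaw": 8.8},
    {"x": -3.6,"y": -4.6,"z": 0,"rx": 0,"ry": 0,"rz": 0,"jaw": 8.8},
    {"x": -3.6,"y": -4.6,"z": 0,"rx": 0,"ry": 0,"rz": 0,"jaw": 8.8},
  ],
)

```text
clock: 2.15
tool_pos: [0.642, -0.2047, 0.2894]
eef_rot: [0.06, 0.998, 0.0, -0.0]
contact_force: [0.5, 1.0, -0.2]
opening: 1.0
finger_force: 0.0
```

Emit:
send_rows(
  motion=[
    {"x": -0.2,"y": 0,"z": 3,"rx": 0,"ry": 0,"rz": 0,"jaw": 8.8},
    {"x": 0,"y": 0,"z": 0,"rx": 0,"ry": 0,"rz": 0,"jaw": 8.8},
    {"x": 0,"y": 0,"z": 0,"rx": 0,"ry": 0,"rz": 0,"jaw": 8.8},
    {"x": 0,"y": 0,"z": 0,"rx": 0,"ry": 0,"rz": 0,"jaw": 8.8},
    {"x": 0,"y": 0,"z": 0,"rx": 0,"ry": 0,"rz": 0,"jaw": 8.8},
  ],
)

```text
clock: 2.65
tool_pos: [0.644, -0.2017, 0.2612]
eef_rot: [0.059, 0.998, 0.0, 0.001]
contact_force: [-0.8, -0.5, 0.1]
opening: 0.995
finger_force: 0.0
```

```bash
python3 go.py .666 -.241 .157 -.12
python3 - <<'E'
from h import *
save('side','s1');save('top','t1')
s=cv2.imread('pics/s1.png');t=cv2.imread('pics/t1.png')
A=cv2.resize(s[140:320,215:335],(400,600),interpolation=cv2.INTER_CUBIC)
B=cv2.resize(t[130:310,210:330],(400,600),interpolation=cv2.INTER_CUBIC)
cv2.imwrite('pics/c1.png',np.hstack([A,B]))
E
```

```text
t 2.65 pos [ 0.644  -0.2017  0.2612] F [-0.76 -0.51  0.09] open 0.9954826577967747 ff 0.0 q [ 0.36  0.75 -0.24  1.38  0.19  1.03  1.53]
shift cm [-2.66 -3.63 10.42] rot [0.0003 0.0019 0.0011]
```

View pics/c1.png

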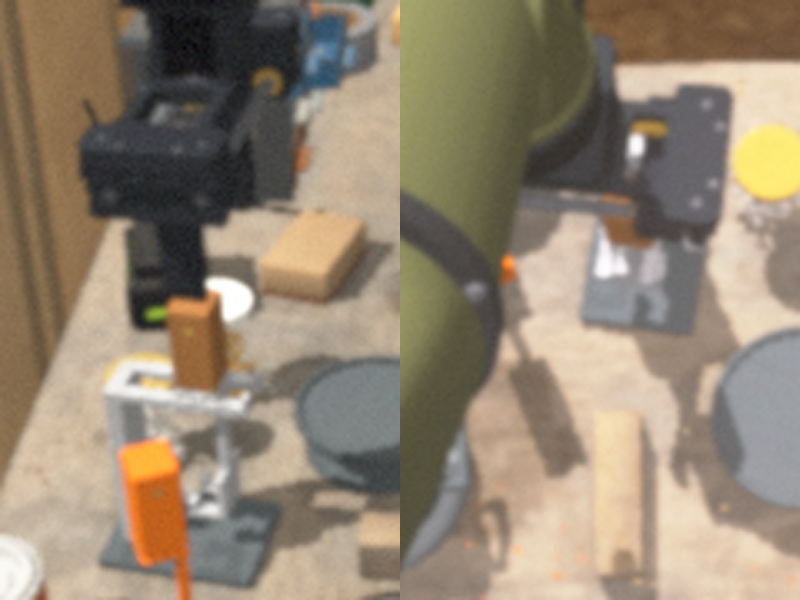

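View: the gripper (left crop, jaws about (165,260)) stands short of the grip (195,345) by roughly the computed shift. Nothing is in the way below. Completing the shift, then descending.

Emit:
send_rows(
  motion=[
    {"x": -1.3,"y": -1.8,"z": 0,"rx": 0,"ry": 0,"rz": 0,"jaw": 8.8},
    {"x": -1.36,"y": -1.83,"z": 0,"rx": 0,"ry": 0,"rz": 0,"jaw": 8.8},
    {"x": 0,"y": 0,"z": 0,"rx": 0,"ry": 0,"rz": 0,"jaw": 8.8},
    {"x": 0,"y": 0,"z": 1.0,"rx": 0,"ry": 0,"rz": 0,"jaw": 8.8},
    {"x": 0,"y": 0,"z": 1.5,"rx": 0,"ry": 0,"rz": 0,"jaw": 8.8},
  ],
)

```text
clock: 3.25
tool_pos: [0.6659, -0.2405, 0.2351]
eef_rot: [0.06, 0.998, 0.001, 0.001]
contact_force: [-1.3, 0.4, -1.0]
opening: 0.995
finger_force: 0.0
```

Emit:
send_rows(
  motion=[
    {"x": 0,"y": 0,"z": 2,"rx": 0,"ry": 0,"rz": 0,"jaw": 8.8},
    {"x": 0,"y": 0,"z": 2,"rx": 0,"ry": 0,"rz": 0,"jaw": 8.8},
    {"x": 0,"y": 0,"z": 1.5,"rx": 0,"ry": 0,"rz": 0,"jaw": 8.8},
    {"x": 0,"y": 0,"z": 0,"rx": 0,"ry": 0,"rz": 0,"jaw": 8.8},
    {"x": 0,"y": 0,"z": 0,"rx": 0,"ry": 0,"rz": 0,"jaw": 8.8},
  ],
)

```text
clock: 3.75
tool_pos: [0.6656, -0.2415, 0.1799]
eef_rot: [0.06, 0.998, 0.0, -0.0]
contact_force: [-0.4, 0.2, 0.7]
opening: 0.998
finger_force: 0.0
```

```bash
python3 go.py .666 -.241 .157 -.12
python3 - <<'E'
from h import *
save('side','s2')
s=cv2.imread('pics/s2.png')
cv2.imwrite('pics/c2.png',cv2.resize(s[170:320,225:345],(640,600),interpolation=cv2.INTER_CUBIC))
E
```

```text
t 3.75 pos [ 0.6656 -0.2415  0.1799] F [-0.36  0.24  0.7 ] open 0.9983267469338121 ff 0.0 q [ 0.39  0.89 -0.23  1.34  0.22  0.94  1.56]
shift cm [-0.03  0.06  2.29] rot [ 0.0005 -0.     -0.0001]
```

View pics/c2.png

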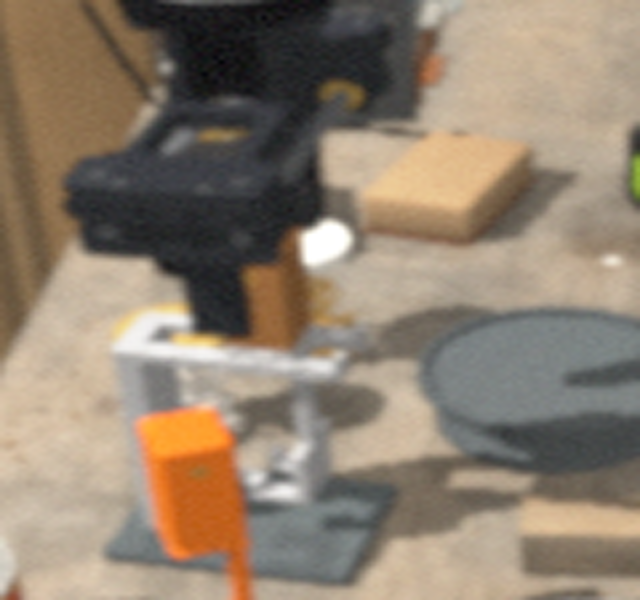

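Run:
```python
from h import *
S=cam('s2')
cr=lambda p:tuple(round(v,1) for v in((p[0]-225)*5.333,(p[1]-170)*4))
yaw=-.12;X=np.array([np.cos(yaw),np.sin(yaw),0]);Y=np.array([-np.sin(yaw),np.cos(yaw),0])
c=np.array([.6656,-.2415,0])
for sx in(-.009,.009): print('fingertip back',cr(proj(S,c+X*sx+Y*.0612+[0,0,.169])))
for sx,sy in((-.014,.015),(.014,.015),(-.014,-.015)):
  for z in(.134,.13,.194): print('grip if centred',sx,sy,z,cr(proj(S,c+X*sx+Y*sy+[0,0,z])))
```

```text
fingertip back (np.float64(237.0), np.float64(351.4))
fingertip back (np.float64(188.6), np.float64(348.0))
grip if centred -0.014 0.015 0.134 (np.float64(291.3), np.float64(354.9))
grip if centred -0.014 0.015 0.13 (np.float64(292.1), np.float64(361.3))
grip if centred -0.014 0.015 0.194 (np.float64(279.3), np.float64(256.1))
grip if centred 0.014 0.015 0.134 (np.float64(220.7), np.float64(350.0))
grip if centred 0.014 0.015 0.13 (np.float64(221.6), np.float64(356.3))
grip if centred 0.014 0.015 0.194 (np.float64(206.0), np.float64(251.4))
grip if centred -0.014 -0.015 0.134 (np.float64(311.2), np.float64(321.3))
grip if centred -0.014 -0.015 0.13 (np.float64(311.9), np.float64(327.6))
grip if centred -0.014 -0.015 0.194 (np.float64(300.3), np.float64(224.0))
```

The side view suggests the grip lies about 3 mm further +x than the fingers, so I'll correct that, descend and close.

Emit:
send_rows(
  motion=[
    {"x": -0.3,"y": 0,"z": 0,"rx": 0,"ry": 0,"rz": 0,"jaw": 8.8},
    {"x": 0,"y": 0,"z": 1.2,"rx": 0,"ry": 0,"rz": 0,"jaw": 8.8},
    {"x": 0,"y": 0,"z": 1.0,"rx": 0,"ry": 0,"rz": 0,"jaw": 8.8},
    {"x": 0,"y": 0,"z": 0,"rx": 0,"ry": 0,"rz": 0,"jaw": 5},
    {"x": 0,"y": 0,"z": 0,"rx": 0,"ry": 0,"rz": 0,"jaw": 4},
  ],
  grip_force=40,
)

```text
clock: 4.3
tool_pos: [0.6681, -0.2425, 0.1569]
eef_rot: [0.06, 0.998, 0.0, -0.001]
contact_force: [-0.5, -0.6, -0.7]
opening: 0.841
finger_force: 0.0
```

Emit:
send_rows(
  motion=[
    {"x": 0,"y": 0,"z": 0,"rx": 0,"ry": 0,"rz": 0,"jaw": 3.4},
    {"x": 0,"y": 0,"z": 0,"rx": 0,"ry": 0,"rz": 0,"jaw": 3.2},
    {"x": 0,"y": 0,"z": 0,"rx": 0,"ry": 0,"rz": 0,"jaw": 3.1},
    {"x": 0,"y": 0,"z": 0,"rx": 0,"ry": 0,"rz": 0,"jaw": 3.0},
    {"x": 0,"y": 0,"z": 0,"rx": 0,"ry": 0,"rz": 0,"jaw": 2.9},
  ],
)

```text
clock: 4.8
tool_pos: [0.6686, -0.2423, 0.1578]
eef_rot: [0.06, 0.998, 0.0, 0.0]
contact_force: [0.9, 1.1, -0.1]
opening: 0.388
finger_force: 0.3
```

Emit:
send_rows(
  motion=[
    {"x": 0,"y": 0,"z": 0,"rx": 0,"ry": 0,"rz": 0,"jaw": 2.5},
    {"x": 0,"y": 0,"z": 0,"rx": 0,"ry": 0,"rz": 0,"jaw": 2},
    {"x": 0,"y": 0,"z": 0,"rx": 0,"ry": 0,"rz": 0,"jaw": 1},
    {"x": 0,"y": 0,"z": 0,"rx": 0,"ry": 0,"rz": 0,"jaw": 0},
    {"x": 0,"y": 0,"z": 0,"rx": 0,"ry": 0,"rz": 0,"jaw": 0},
  ],
)

```text
clock: 5.3
tool_pos: [0.6687, -0.2421, 0.1578]
eef_rot: [0.06, 0.998, 0.0, 0.0]
contact_force: [-1.0, 2.0, 2.1]
opening: 0.338
finger_force: 39.6
```

```bash
python3 go.py .669 -.241 .157 -.12
```

```text
t 5.3 pos [ 0.6687 -0.2421  0.1578] F [-1.01  1.95  2.11] open 0.3383550047185548 ff 39.6 q [ 0.39  0.91 -0.23  1.35  0.23  0.9   1.56]
shift cm [-0.02  0.11  0.08] rot [ 0.0007  0.0002 -0.0005]
```

Emit:
send_rows(
  motion=[
    {"x": 0,"y": 0,"z": -0.5,"rx": 0,"ry": 0,"rz": 0,"jaw": 0},
    {"x": 0,"y": 0,"z": -0.5,"rx": 0,"ry": 0,"rz": 0,"jaw": 0},
    {"x": 0,"y": 0,"z": -0.5,"rx": 0,"ry": 0,"rz": 0,"jaw": 0},
    {"x": 0,"y": 0,"z": 0,"rx": 0,"ry": 0,"rz": 0,"jaw": 0},
    {"x": 0,"y": 0,"z": 0,"rx": 0,"ry": 0,"rz": 0,"jaw": 0},
  ],
)

```text
clock: 5.8
tool_pos: [0.6687, -0.2428, 0.173]
eef_rot: [0.06, 0.998, -0.0, 0.0]
contact_force: [0.7, 0.2, -2.2]
opening: 0.338
finger_force: 39.6
```

Emit:
send_rows(
  motion=[
    {"x": 1,"y": 0,"z": 0,"rx": 0,"ry": 0,"rz": 0,"jaw": 0},
    {"x": 1,"y": 0,"z": 0,"rx": 0,"ry": 0,"rz": 0,"jaw": 0},
    {"x": 1.5,"y": 0,"z": 0,"rx": 0,"ry": 0,"rz": 0,"jaw": 0},
    {"x": 1.5,"y": 0,"z": 0,"rx": 0,"ry": 0,"rz": 0,"jaw": 0},
    {"x": 1.5,"y": 0,"z": 0,"rx": 0,"ry": 0,"rz": 0,"jaw": 0},
  ],
)

```text
clock: 6.3
tool_pos: [0.6032, -0.2353, 0.1726]
eef_rot: [0.06, 0.998, -0.0, -0.0]
contact_force: [-0.3, -0.6, -1.6]
opening: 0.335
finger_force: 39.6
```

Emit:
send_rows(
  motion=[
    {"x": 1.5,"y": 0,"z": 0,"rx": 0,"ry": 0,"rz": 0,"jaw": 0},
    {"x": 1,"y": 0,"z": -1,"rx": 0,"ry": 0,"rz": 0,"jaw": 0},
    {"x": 0,"y": 0,"z": -2,"rx": 0,"ry": 0,"rz": 0,"jaw": 0},
    {"x": 0,"y": 0,"z": -2,"rx": 0,"ry": 0,"rz": 0,"jaw": 0},
    {"x": 0,"y": 0,"z": -2,"rx": 0,"ry": 0,"rz": 0,"jaw": 0},
  ],
)

```text
clock: 6.8
tool_pos: [0.5793, -0.2322, 0.2443]
eef_rot: [0.06, 0.998, -0.0, 0.0]
contact_force: [-0.3, 0.5, -1.8]
opening: 0.342
finger_force: 39.6
```

```bash
python3 - <<'E'
import math
c,s=math.cos(.083),math.sin(.083)
d=-.036
print(.532+d*c, -.048+d*s)
E
python3 go.py .496 -.051 .245 .083
python3 - <<'E'
from h import *
save('side','s3');save('top','t3')
s=cv2.imread('pics/s3.png');t=cv2.imread('pics/t3.png')
A=cv2.resize(s[140:320,225:365],(470,600),interpolation=cv2.INTER_CUBIC)
cv2.imwrite('pics/c3.png',A)
E
```

```text
0.4961239308288635 -0.05098457045951838
t 6.8 pos [ 0.5793 -0.2322  0.2443] F [-0.32  0.46 -1.83] open 0.34190006945016693 ff 39.6 q [ 0.45  0.7  -0.25  1.57  0.21  0.9   1.57]
shift cm [ 6.8  18.74 -0.07] rot [-0.0006  0.0009 -0.204 ]
```

View pics/c3.png

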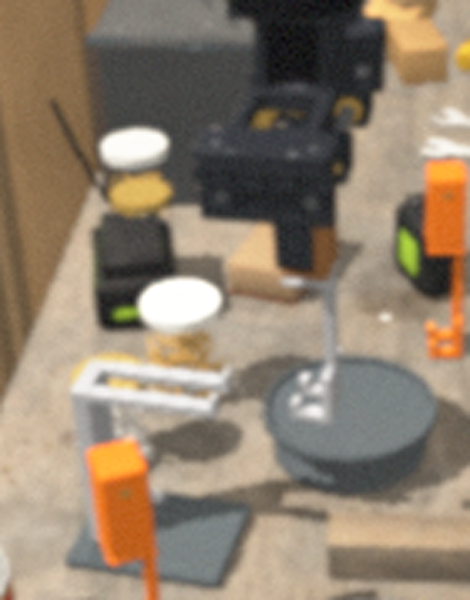

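View: lifter held upright in the jaws, shank (330,330), hook (310,395), rack left standing empty. Next, over the lid's -x side.

Emit:
send_rows(
  motion=[
    {"x": 0,"y": 0,"z": 0,"rx": 0,"ry": 0,"rz": -0.1,"jaw": 0},
    {"x": 0,"y": 0,"z": 0,"rx": 0,"ry": 0,"rz": -0.104,"jaw": 0},
    {"x": 1.2,"y": 3.0,"z": 0,"rx": 0,"ry": 0,"rz": 0,"jaw": 0},
    {"x": 1.2,"y": 3.0,"z": 0,"rx": 0,"ry": 0,"rz": 0,"jaw": 0},
    {"x": 1.2,"y": 3.0,"z": 0,"rx": 0,"ry": 0,"rz": 0,"jaw": 0},
  ],
)

```text
clock: 7.4
tool_pos: [0.5349, -0.1444, 0.2419]
eef_rot: [-0.041, 0.999, 0.0, -0.0]
contact_force: [-0.5, -0.4, -2.4]
opening: 0.338
finger_force: 39.6
```

Emit:
send_rows(
  motion=[
    {"x": 1.1,"y": 3.2,"z": 0,"rx": 0,"ry": 0,"rz": 0,"jaw": 0},
    {"x": 1.1,"y": 3.2,"z": 0,"rx": 0,"ry": 0,"rz": 0,"jaw": 0},
    {"x": 1.0,"y": 3.3,"z": 0,"rx": 0,"ry": 0,"rz": 0,"jaw": 0},
    {"x": 0,"y": 0,"z": 0,"rx": 0,"ry": 0,"rz": 0,"jaw": 0},
    {"x": 0,"y": 0,"z": 0,"rx": 0,"ry": 0,"rz": 0,"jaw": 0},
  ],
)

```text
clock: 7.9
tool_pos: [0.4958, -0.0507, 0.2425]
eef_rot: [-0.043, 0.999, -0.0, -0.0]
contact_force: [-0.2, 0.2, -3.0]
opening: 0.337
finger_force: 39.6
```

```bash
python3 go.py .496 -.051 .2018 .083
python3 - <<'E'
from h import *
save('side','s4');save('top','t4')
s=cv2.imread('pics/s4.png')
A=cv2.resize(s[250:400,285:405],(640,600),interpolation=cv2.INTER_CUBIC)
cv2.imwrite('pics/c4.png',A)
E
```

```text
t 7.9 pos [ 0.4958 -0.0507  0.2425] F [-0.19  0.16 -2.98] open 0.3367741239772691 ff 39.6 q [ 0.2   0.55 -0.3   1.95  0.24  0.69  1.41]
shift cm [-0.02 -0.03  4.07] rot [-0.0003 -0.0001  0.002 ]
```

View pics/c4.png

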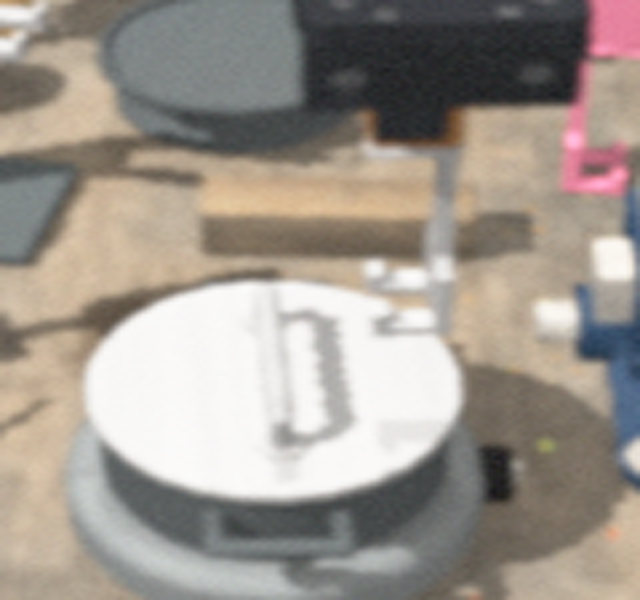

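Run:
```python
from h import *
S=cam('s4')
cr=lambda p:tuple(float(round(v)) for v in((p[0]-285)*5.333,(p[1]-250)*4))
def fr(o,yaw,p): 
    c,s=np.cos(yaw),np.sin(yaw); return np.array(o)+[c*p[0]-s*p[1],s*p[0]+c*p[1],p[2]]
o=[.4958,-.0507,.1197]
for n,p in(('near tip bottom',(.011,.012,.003)),('far tip top',(.0085,-.012,.013)),('backplate near bottom',(-.011,.017,0)),('backplate far top',(-.011,-.017,.034)),('collar near -x bottom',(-.014,.015,.095)),('collar near +x bottom',(.014,.015,.095))): print(n,cr(proj(S,fr(o,.083,p))))
for p in((0,-.036,.029),(0,.036,.029),(0,-.036,.006),(0,.036,.006),(0,-.062,.006),(0,.062,.006),(.062,0,.006),(-.062,0,.006)): print('lid',p,cr(proj(S,fr([.5325,-.049,.070],.083,p))))
```

```text
near tip bottom (357.0, 329.0)
far tip top (359.0, 271.0)
backplate near bottom (428.0, 341.0)
backplate far top (421.0, 225.0)
collar near -x bottom (449.0, 163.0)
collar near +x bottom (353.0, 165.0)
lid (0, -0.036, 0.029) (268.0, 288.0)
lid (0, 0.036, 0.029) (278.0, 412.0)
lid (0, -0.036, 0.006) (268.0, 325.0)
lid (0, 0.036, 0.006) (279.0, 450.0)
lid (0, -0.062, 0.006) (264.0, 284.0)
lid (0, 0.062, 0.006) (283.0, 500.0)
lid (0.062, 0, 0.006) (85.0, 389.0)
lid (-0.062, 0, 0.006) (461.0, 380.0)
```

Hook and lid line up within about 2 mm of prediction: near tip at (376,325), bar (265,290)–(285,440). Descending in front of the bar.

Emit:
send_rows(
  motion=[
    {"x": 0,"y": 0,"z": 1.2,"rx": 0,"ry": 0,"rz": 0,"jaw": 0},
    {"x": 0,"y": 0,"z": 1.2,"rx": 0,"ry": 0,"rz": 0,"jaw": 0},
    {"x": 0,"y": 0,"z": 1.0,"rx": 0,"ry": 0,"rz": 0,"jaw": 0},
    {"x": 0,"y": 0,"z": 0.5,"rx": 0,"ry": 0,"rz": 0,"jaw": 0},
    {"x": 0,"y": 0,"z": 0,"rx": 0,"ry": 0,"rz": 0,"jaw": 0},
  ],
)

```text
clock: 8.5
tool_pos: [0.4956, -0.0516, 0.203]
eef_rot: [-0.041, 0.999, -0.0, -0.001]
contact_force: [-0.5, -0.2, -1.1]
opening: 0.338
finger_force: 39.6
```

Emit:
send_rows(
  motion=[
    {"x": 0,"y": 0,"z": 0,"rx": 0,"ry": 0,"rz": 0,"jaw": 0},
    {"x": 0,"y": 0,"z": 0,"rx": 0,"ry": 0,"rz": 0,"jaw": 0},
    {"x": 0,"y": 0,"z": 0,"rx": 0,"ry": 0,"rz": 0,"jaw": 0},
    {"x": 0,"y": 0,"z": 0,"rx": 0,"ry": 0,"rz": 0,"jaw": 0},
    {"x": 0,"y": 0,"z": 0,"rx": 0,"ry": 0,"rz": 0,"jaw": 0},
  ],
)

```text
clock: 9.0
tool_pos: [0.496, -0.051, 0.2039]
eef_rot: [-0.042, 0.999, 0.0, 0.0]
contact_force: [0.5, 0.6, -2.4]
opening: 0.336
finger_force: 39.6
```

```bash
python3 go.py .496 -.051 .2018 .083
```

```text
t 9.0 pos [ 0.496  -0.051   0.2039] F [ 0.47  0.56 -2.39] open 0.33635461756177915 ff 39.6 q [ 0.18  0.6  -0.27  1.99  0.28  0.58  1.38]
shift cm [-0.    0.    0.21] rot [-0.      0.0004  0.0003]
```

Emit:
send_rows(
  motion=[
    {"x": 0,"y": 0,"z": 0.2,"rx": 0,"ry": 0,"rz": 0,"jaw": 0},
    {"x": -0.6,"y": 0,"z": 0,"rx": 0,"ry": 0,"rz": 0,"jaw": 0},
    {"x": -0.6,"y": 0,"z": 0,"rx": 0,"ry": 0,"rz": 0,"jaw": 0},
    {"x": -0.3,"y": 0,"z": 0,"rx": 0,"ry": 0,"rz": 0,"jaw": 0},
    {"x": 0,"y": 0,"z": 0,"rx": 0,"ry": 0,"rz": 0,"jaw": 0},
  ],
)

```text
clock: 9.5
tool_pos: [0.5117, -0.0496, 0.2017]
eef_rot: [-0.042, 0.999, 0.0, 0.0]
contact_force: [-0.1, 0.2, -2.5]
opening: 0.34
finger_force: 39.6
```

Emit:
send_rows(
  motion=[
    {"x": -0.3,"y": 0,"z": 0,"rx": 0,"ry": 0,"rz": 0,"jaw": 0},
    {"x": -0.3,"y": 0,"z": 0,"rx": 0,"ry": 0,"rz": 0,"jaw": 0},
    {"x": -0.3,"y": 0,"z": 0,"rx": 0,"ry": 0,"rz": 0,"jaw": 0},
    {"x": -0.1,"y": 0,"z": 0,"rx": 0,"ry": 0,"rz": 0,"jaw": 0},
    {"x": 0,"y": 0,"z": 0,"rx": 0,"ry": 0,"rz": 0,"jaw": 0},
  ],
)

```text
clock: 10.0
tool_pos: [0.521, -0.0489, 0.2017]
eef_rot: [-0.042, 0.999, 0.0, 0.0]
contact_force: [-1.0, -0.4, -1.6]
opening: 0.339
finger_force: 39.6
```

```bash
python3 go.py .532 -.048 .2018 .083
```

```text
t 10.0 pos [ 0.521  -0.0489  0.2017] F [-1.02 -0.38 -1.57] open 0.33862960437752987 ff 39.6 q [ 0.17  0.63 -0.27  1.92  0.27  0.62  1.38]
shift cm [-1.11 -0.   -0.01] rot [0.0001 0.0001 0.0003]
```

Emit:
send_rows(
  motion=[
    {"x": -0.3,"y": 0,"z": 0,"rx": 0,"ry": 0,"rz": 0,"jaw": 0},
    {"x": -0.3,"y": 0,"z": 0,"rx": 0,"ry": 0,"rz": 0,"jaw": 0},
    {"x": -0.3,"y": 0,"z": 0,"rx": 0,"ry": 0,"rz": 0,"jaw": 0},
    {"x": 0,"y": 0,"z": 0,"rx": 0,"ry": 0,"rz": 0,"jaw": 0},
    {"x": 0,"y": 0,"z": 0,"rx": 0,"ry": 0,"rz": 0,"jaw": 0},
  ],
)

```text
clock: 10.5
tool_pos: [0.5297, -0.0482, 0.2016]
eef_rot: [-0.042, 0.999, 0.0, -0.0]
contact_force: [-0.2, 0.0, -1.7]
opening: 0.339
finger_force: 39.6
```

Emit:
send_rows(
  motion=[
    {"x": -0.15,"y": 0,"z": 0,"rx": 0,"ry": 0,"rz": 0,"jaw": 0},
    {"x": -0.1,"y": 0,"z": 0,"rx": 0,"ry": 0,"rz": 0,"jaw": 0},
    {"x": 0,"y": 0,"z": 0,"rx": 0,"ry": 0,"rz": 0,"jaw": 0},
    {"x": 0,"y": 0,"z": 0,"rx": 0,"ry": 0,"rz": 0,"jaw": 0},
    {"x": 0,"y": 0,"z": 0,"rx": 0,"ry": 0,"rz": 0,"jaw": 0},
  ],
)

```text
clock: 11.0
tool_pos: [0.5322, -0.048, 0.2017]
eef_rot: [-0.042, 0.999, 0.0, -0.0]
contact_force: [0.2, 0.1, -1.8]
opening: 0.34
finger_force: 39.6
```

```bash
python3 go.py .534 -.048 .2018 .083
python3 - <<'E'
from h import *
save('side','s5');save('top','t5')
s=cv2.imread('pics/s5.png');t=cv2.imread('pics/t5.png')
A=cv2.resize(s[290:370,300:380],(400,400),interpolation=cv2.INTER_CUBIC)
B=cv2.resize(t[225:305,150:240],(400,400),interpolation=cv2.INTER_CUBIC)
g=lambda im:(np.clip((im.astype(float)-90)/165,0,1)**2*255).astype(np.uint8)
cv2.imwrite('pics/c5.png',np.hstack([g(A),B]))
E
```

```text
t 11.0 pos [ 0.5322 -0.048   0.2017] F [ 0.23  0.09 -1.76] open 0.3397910655481482 ff 39.6 q [ 0.17  0.65 -0.27  1.89  0.27  0.64  1.39]
shift cm [-0.18 -0.01 -0.01] rot [ 0.0001 -0.0001  0.0002]
```

View pics/c5.png

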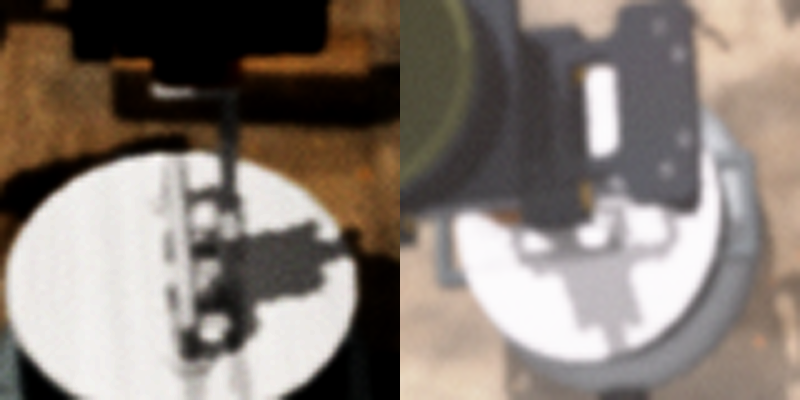

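The hook is under the bar (left crop: bar at x≈180, shank at x≈228). The back plate is still about 4 mm short of its best position, so I'll edge forward with force checks.

Emit:
send_rows(
  motion=[
    {"x": -0.1,"y": 0,"z": 0,"rx": 0,"ry": 0,"rz": 0,"jaw": 0},
    {"x": -0.1,"y": 0,"z": 0,"rx": 0,"ry": 0,"rz": 0,"jaw": 0},
    {"x": -0.1,"y": 0,"z": 0,"rx": 0,"ry": 0,"rz": 0,"jaw": 0},
    {"x": 0,"y": 0,"z": 0,"rx": 0,"ry": 0,"rz": 0,"jaw": 0},
    {"x": 0,"y": 0,"z": 0,"rx": 0,"ry": 0,"rz": 0,"jaw": 0},
  ],
)

```text
clock: 11.6
tool_pos: [0.5353, -0.0478, 0.2017]
eef_rot: [-0.042, 0.999, 0.0, 0.0]
contact_force: [0.0, 0.2, -2.4]
opening: 0.335
finger_force: 39.6
```

Emit:
send_rows(
  motion=[
    {"x": -0.1,"y": 0,"z": 0,"rx": 0,"ry": 0,"rz": 0,"jaw": 0},
    {"x": 0,"y": 0,"z": 0,"rx": 0,"ry": 0,"rz": 0,"jaw": 0},
    {"x": 0,"y": 0,"z": 0,"rx": 0,"ry": 0,"rz": 0,"jaw": 0},
    {"x": 0,"y": 0,"z": 0,"rx": 0,"ry": 0,"rz": 0,"jaw": 0},
    {"x": 0,"y": 0,"z": 0,"rx": 0,"ry": 0,"rz": 0,"jaw": 0},
  ],
)

```text
clock: 12.1
tool_pos: [0.5362, -0.0477, 0.2017]
eef_rot: [-0.042, 0.999, 0.0, -0.0]
contact_force: [-1.0, 0.4, -2.0]
opening: 0.337
finger_force: 39.6
```

Run:
```python
from h import *
import time
F=[]
s=get_state();print(s['tool_pos'],s['contact_force'],s['moment'])
```

```text
[ 0.5361947  -0.04766972  0.20169135] [-0.9845297   0.40547321 -2.04588403] [ 0.03624476 -0.08002349 -0.03378457]
```

Emit:
send_rows(
  motion=[
    {"x": 0,"y": 0,"z": -0.2,"rx": 0,"ry": 0,"rz": 0,"jaw": 0},
    {"x": 0,"y": 0,"z": -0.2,"rx": 0,"ry": 0,"rz": 0,"jaw": 0},
    {"x": 0,"y": 0,"z": -0.1,"rx": 0,"ry": 0,"rz": 0,"jaw": 0},
    {"x": 0,"y": 0,"z": -0.1,"rx": 0,"ry": 0,"rz": 0,"jaw": 0},
    {"x": 0,"y": 0,"z": 0,"rx": 0,"ry": 0,"rz": 0,"jaw": 0},
  ],
)

```text
clock: 12.6
tool_pos: [0.5363, -0.0477, 0.2079]
eef_rot: [-0.042, 0.999, 0.0, 0.0]
contact_force: [-0.9, 0.1, -2.2]
opening: 0.342
finger_force: 39.6
```

Run:
```python
from h import *
s=get_state();print(s['tool_pos'],s['contact_force'],s['moment'])
```

```text
[ 0.5363003  -0.0476935   0.20786598] [-0.85111112  0.11771991 -2.24143864] [-0.03255304 -0.0255374  -0.03385271]
```

Emit:
send_rows(
  motion=[
    {"x": 0,"y": 0,"z": -0.2,"rx": 0,"ry": 0,"rz": 0,"jaw": 0},
    {"x": 0,"y": 0,"z": -0.1,"rx": 0,"ry": 0,"rz": 0,"jaw": 0},
    {"x": 0,"y": 0,"z": -0.1,"rx": 0,"ry": 0,"rz": 0,"jaw": 0},
    {"x": 0,"y": 0,"z": -0.1,"rx": 0,"ry": 0,"rz": 0,"jaw": 0},
    {"x": 0,"y": 0,"z": -0.1,"rx": 0,"ry": 0,"rz": 0,"jaw": 0},
  ],
)

```text
clock: 13.1
tool_pos: [0.5356, -0.0477, 0.2132]
eef_rot: [-0.042, 0.999, 0.0, -0.001]
contact_force: [-0.4, -0.5, -5.9]
opening: 0.337
finger_force: 39.6
```

Emit:
send_rows(
  motion=[
    {"x": 0,"y": 0,"z": -0.2,"rx": 0,"ry": 0,"rz": 0,"jaw": 0},
    {"x": 0,"y": 0,"z": -0.2,"rx": 0,"ry": 0,"rz": 0,"jaw": 0},
    {"x": 0,"y": 0,"z": 0,"rx": 0,"ry": 0,"rz": 0,"jaw": 0},
    {"x": 0,"y": 0,"z": 0,"rx": 0,"ry": 0,"rz": 0,"jaw": 0},
    {"x": 0,"y": 0,"z": 0,"rx": 0,"ry": 0,"rz": 0,"jaw": 0},
  ],
)

```text
clock: 13.6
tool_pos: [0.5361, -0.0477, 0.2176]
eef_rot: [-0.042, 0.999, 0.0, -0.0]
contact_force: [-0.2, 1.0, -5.8]
opening: 0.338
finger_force: 39.6
```

Run:
```python
from h import *
s=get_state();print(s['tool_pos'],s['contact_force'],s['moment'])
```

```text
[ 0.53614266 -0.04767421  0.21762498] [-0.18811131  1.0149198  -5.8285091 ] [ 0.04566546 -0.03523684  0.0279914 ]
```

The lid hangs from the hook: extra load about 3.9 N, contact at the expected height. Raising it clear.

Emit:
send_rows(
  motion=[
    {"x": 0,"y": 0,"z": -0.5,"rx": 0,"ry": 0,"rz": 0,"jaw": 0},
    {"x": 0,"y": 0,"z": -0.7,"rx": 0,"ry": 0,"rz": 0,"jaw": 0},
    {"x": 0,"y": 0,"z": -0.8,"rx": 0,"ry": 0,"rz": 0,"jaw": 0},
    {"x": 0,"y": 0,"z": -0.8,"rx": 0,"ry": 0,"rz": 0,"jaw": 0},
    {"x": 0,"y": 0,"z": -0.8,"rx": 0,"ry": 0,"rz": 0,"jaw": 0},
  ],
)

```text
clock: 14.1
tool_pos: [0.5364, -0.0477, 0.2547]
eef_rot: [-0.042, 0.999, 0.0, 0.0]
contact_force: [0.1, -0.6, -6.2]
opening: 0.333
finger_force: 39.6
```

Emit:
send_rows(
  motion=[
    {"x": 0,"y": 0,"z": -0.6,"rx": 0,"ry": 0,"rz": 0,"jaw": 0},
    {"x": 0,"y": 0,"z": -0.3,"rx": 0,"ry": 0,"rz": 0,"jaw": 0},
    {"x": 0,"y": 0,"z": 0,"rx": 0,"ry": 0,"rz": 0,"jaw": 0},
    {"x": 0,"y": 0,"z": 0,"rx": 0,"ry": 0,"rz": 0,"jaw": 0},
    {"x": 0,"y": 0,"z": 0,"rx": 0,"ry": 0,"rz": 0,"jaw": 0},
  ],
)

```text
clock: 14.6
tool_pos: [0.5359, -0.0477, 0.2623]
eef_rot: [-0.042, 0.999, 0.0, -0.0]
contact_force: [-0.7, -0.1, -5.6]
opening: 0.344
finger_force: 39.6
```

```bash
cat > lidfit.py <<'E'
from h import *
import sys
from scipy.optimize import least_squares
# fit ellipse of the bright lid disc in the side view, then circle r=62 of known top height z
def lid(name,z,show=True,box=None):
    c=cam(name); im=cv2.imread(f'pics/{name}.png'); m=(im.min(2)>185).astype(np.uint8)
    m=cv2.morphologyEx(m,cv2.MORPH_CLOSE,np.ones((9,9)))
    n,l,st,ce=cv2.connectedComponentsWithStats(m)
    x0,y0,x1,y1=box or (230,150,430,420)
    ok=[i for i in range(1,n) if x0<ce[i][0]<x1 and y0<ce[i][1]<y1]
    i=max(ok,key=lambda i:st[i][4]); b=st[i]
    print('bbox',b[:4],'area',b[4])
    k=cv2.findContours((l==i).astype(np.uint8),cv2.RETR_EXTERNAL,cv2.CHAIN_APPROX_NONE)[0]
    P=np.array([atz(c,u,v,z)[:2] for u,v in np.vstack([q[:,0] for q in k])])
    s=least_squares(lambda p:np.hypot(P[:,0]-p[0],P[:,1]-p[1])-p[2],[*P.mean(0),.062],loss='soft_l1',f_scale=.001)
    print('centre',s.x.round(4),'rms',np.sqrt(np.median(s.fun**2)).round(4))
if __name__=='__main__': lid(sys.argv[1],float(sys.argv[2]))
E
python3 - <<'E'
from h import *
save('side','s6');save('top','t6')
s=get_state();print(s['tool_pos'],s['contact_force'],s['moment'])
E
python3 lidfit.py side0 .076; python3 lidfit.py s6 $(python3 -c "print(.076+.0058+.0445)")
```

```text
[ 0.53602692 -0.04768041  0.26234277] [ 0.78794048 -0.29765756 -5.70376374] [ 0.09317396 -0.02536379  0.04636745]
bbox [301 320  70  54] area 3010
centre [ 0.534  -0.0513  0.0613] rms 0.0006
bbox [299 300  74  69] area 3131
centre [ 0.5338 -0.0506  0.0624] rms 0.0012
```

Run:
```python
from h import *
from scipy.optimize import least_squares
pts={}
for n,box in(('top0',(290,215,375,300)),('side0',(295,240,365,300))):
    im=cv2.imread(f'pics/{n}.png').astype(int); m=((im[:,:,0]-im[:,:,2])>-6)&(im.max(2)<190)
    x0,y0,x1,y1=box; M=np.zeros(m.shape,np.uint8); M[y0:y1,x0:x1]=m[y0:y1,x0:x1]
    M=cv2.morphologyEx(M,cv2.MORPH_OPEN,np.ones((5,5)))
    k=max(cv2.findContours(M,cv2.RETR_EXTERNAL,cv2.CHAIN_APPROX_NONE)[0],key=cv2.contourArea)
    print(n,cv2.boundingRect(k)); h=cv2.convexHull(k)[:,0].astype(float)
    pts[n]=np.array(k[:,0],float)
# top: full outline ; side: upper half of outline only
s=pts['side0']; (x,y,w,h)=cv2.boundingRect(s.astype(np.float32)); s=s[s[:,1]<y+h*0.42]
for z in(.039,.045,None):
    def res(p):
        zz=p[2] if z is None else z; o=[]
        for n,P in(('top0',pts['top0']),('side0',s)):
            Q=np.array([atz(cam_[n],u,v,zz)[:2] for u,v in P]); o.append((np.hypot(Q[:,0]-p[0],Q[:,1]-p[1])-.062)*(1 if n=='top0' else 1.5))
        return np.concatenate(o)
    cam_={n:cam(n) for n in pts}
    r=least_squares(res,[.56,-.347,.042],loss='soft_l1',f_scale=.001,diff_step=1e-3); print(z,r.x.round(4),np.median(abs(r.fun)).round(4))
```

```text
top0 (305, 229, 53, 53)
side0 (304, 248, 51, 40)
0.039 [ 0.5613 -0.3437  0.042 ] 0.0026
0.045 [ 0.5593 -0.3405  0.042 ] 0.0042
None [ 0.5615 -0.3474  0.0359] 0.003
```

Emit:
send_rows(
  motion=[
    {"x": 0,"y": -0.5,"z": 0,"rx": 0,"ry": 0,"rz": 0,"jaw": 0},
    {"x": 0,"y": -1,"z": 0,"rx": 0,"ry": 0,"rz": 0,"jaw": 0},
    {"x": 0,"y": -1.5,"z": 0,"rx": 0,"ry": 0,"rz": 0,"jaw": 0},
    {"x": 0,"y": -2,"z": 0,"rx": 0,"ry": 0,"rz": 0,"jaw": 0},
    {"x": 0,"y": -2,"z": 0,"rx": 0,"ry": 0,"rz": 0,"jaw": 0},
  ],
)

```text
clock: 15.2
tool_pos: [0.5419, -0.1199, 0.2626]
eef_rot: [-0.041, 0.999, -0.0, -0.0]
contact_force: [-0.2, 0.4, -6.2]
opening: 0.336
finger_force: 39.6
```

Emit:
send_rows(
  motion=[
    {"x": 0,"y": -2.2,"z": 0,"rx": 0,"ry": 0,"rz": 0,"jaw": 0},
    {"x": 0,"y": -2.2,"z": 0,"rx": 0,"ry": 0,"rz": 0,"jaw": 0},
    {"x": 0,"y": -2.2,"z": 0,"rx": 0,"ry": 0,"rz": 0,"jaw": 0},
    {"x": 0,"y": -2.2,"z": 0,"rx": 0,"ry": 0,"rz": 0,"jaw": 0},
    {"x": 0,"y": -2.2,"z": 0,"rx": 0,"ry": 0,"rz": 0,"jaw": 0},
  ],
)

```text
clock: 15.7
tool_pos: [0.5505, -0.2301, 0.2625]
eef_rot: [-0.041, 0.999, -0.0, -0.0]
contact_force: [0.3, -0.1, -6.9]
opening: 0.339
finger_force: 39.6
```

Emit:
send_rows(
  motion=[
    {"x": 0,"y": -2,"z": 0,"rx": 0,"ry": 0,"rz": 0,"jaw": 0},
    {"x": 0,"y": -2,"z": 0,"rx": 0,"ry": 0,"rz": 0,"jaw": 0},
    {"x": -0.1,"y": -1.5,"z": 0,"rx": 0,"ry": 0,"rz": 0,"jaw": 0},
    {"x": -0.1,"y": -1.2,"z": 0,"rx": 0,"ry": 0,"rz": 0,"jaw": 0},
    {"x": -0.06,"y": -1,"z": 0,"rx": 0,"ry": 0,"rz": 0,"jaw": 0},
  ],
)

```text
clock: 16.2
tool_pos: [0.5601, -0.3047, 0.2625]
eef_rot: [-0.041, 0.999, 0.0, -0.0]
contact_force: [0.3, -0.5, -6.0]
opening: 0.34
finger_force: 39.6
```

Emit:
send_rows(
  motion=[
    {"x": 0,"y": -1.3,"z": 0,"rx": 0,"ry": 0,"rz": 0,"jaw": 0},
    {"x": 0,"y": -1,"z": 0,"rx": 0,"ry": 0,"rz": 0,"jaw": 0},
    {"x": 0,"y": -0.8,"z": 0,"rx": 0,"ry": 0,"rz": 0,"jaw": 0},
    {"x": 0,"y": -0.6,"z": 0,"rx": 0,"ry": 0,"rz": 0,"jaw": 0},
    {"x": 0,"y": -0.27,"z": 0,"rx": 0,"ry": 0,"rz": 0,"jaw": 0},
  ],
)

```text
clock: 16.7
tool_pos: [0.5634, -0.3438, 0.2626]
eef_rot: [-0.041, 0.999, -0.0, -0.0]
contact_force: [0.0, -0.1, -5.9]
opening: 0.341
finger_force: 39.6
```

Emit:
send_rows(
  motion=[
    {"x": 0,"y": 0,"z": 0.5,"rx": 0,"ry": 0,"rz": 0,"jaw": 0},
    {"x": 0,"y": 0,"z": 0.5,"rx": 0,"ry": 0,"rz": 0,"jaw": 0},
    {"x": 0,"y": 0,"z": 0,"rx": 0,"ry": 0,"rz": 0,"jaw": 0},
    {"x": 0,"y": 0,"z": 0,"rx": 0,"ry": 0,"rz": 0,"jaw": 0},
    {"x": 0,"y": 0,"z": 0,"rx": 0,"ry": 0,"rz": 0,"jaw": 0},
  ],
)

```text
clock: 17.2
tool_pos: [0.5637, -0.3429, 0.2528]
eef_rot: [-0.042, 0.999, 0.0, 0.0]
contact_force: [-0.2, 0.1, -6.3]
opening: 0.342
finger_force: 39.6
```

```bash
python3 go.py .5632 -.3431 .262 .083
python3 - <<'E'
from h import *
s=get_state()
save('side','s7');save('top','t7')
from lidfit import lid
z=s['tool_pos'][2]-.2623+.1263
lid('s7',z,box=(260,180,400,300));
E
```

```text
t 17.2 pos [ 0.5637 -0.3429  0.2528] F [-0.21  0.12 -6.29] open 0.34240695618442646 ff 39.6 q [ 0.64  0.74 -0.31  1.44  0.25  0.99  1.92]
shift cm [ 0.05 -0.02 -0.92] rot [0.     0.0003 0.0006]
bbox [301 217  55  34] area 1317
centre [ 0.5618 -0.3466  0.0614] rms 0.0011
```

Lid centre (0.5618,-0.3466) is over the dish estimate (0.561,-0.346). Vision puts the floor near 35–40 mm, so I'll lower to about 56 mm and then feel.

Emit:
send_rows(
  motion=[
    {"x": 0,"y": 0,"z": 0.4,"rx": 0,"ry": 0,"rz": 0,"jaw": 0},
    {"x": 0,"y": 0,"z": 0.5,"rx": 0,"ry": 0,"rz": 0,"jaw": 0},
    {"x": 0,"y": 0,"z": 0.6,"rx": 0,"ry": 0,"rz": 0,"jaw": 0},
    {"x": 0,"y": 0,"z": 0.6,"rx": 0,"ry": 0,"rz": 0,"jaw": 0},
    {"x": 0,"y": 0,"z": 0.5,"rx": 0,"ry": 0,"rz": 0,"jaw": 0},
  ],
)

```text
clock: 17.8
tool_pos: [0.5632, -0.343, 0.2257]
eef_rot: [-0.042, 0.999, 0.0, -0.0]
contact_force: [-0.4, -0.0, -5.4]
opening: 0.337
finger_force: 39.6
```

Emit:
send_rows(
  motion=[
    {"x": 0,"y": 0,"z": 0.4,"rx": 0,"ry": 0,"rz": 0,"jaw": 0},
    {"x": 0,"y": 0,"z": 0.3,"rx": 0,"ry": 0,"rz": 0,"jaw": 0},
    {"x": 0,"y": 0,"z": 0.2,"rx": 0,"ry": 0,"rz": 0,"jaw": 0},
    {"x": 0,"y": 0,"z": 0.1,"rx": 0,"ry": 0,"rz": 0,"jaw": 0},
    {"x": 0,"y": 0,"z": 0,"rx": 0,"ry": 0,"rz": 0,"jaw": 0},
  ],
)

```text
clock: 18.3
tool_pos: [0.5635, -0.3432, 0.2167]
eef_rot: [-0.042, 0.999, 0.0, 0.0]
contact_force: [0.2, 0.0, -6.2]
opening: 0.337
finger_force: 39.6
```

```bash
python3 go.py .5632 -.3431 .205 .083
python3 - <<'E'
from h import *
s=get_state()
save('side','s8');save('top','t8')
from lidfit import lid
z=s['tool_pos'][2]-.2623+.1263; print('lid top z',z,'spigot',z-.013)
lid('s8',z,box=(260,180,400,320));
E
```

```text
t 18.3 pos [ 0.5635 -0.3432  0.2167] F [ 0.18  0.02 -6.2 ] open 0.33711994848169696 ff 39.6 q [ 0.63  0.78 -0.3   1.48  0.27  0.92  1.91]
shift cm [0.03 0.01 1.17] rot [0.     0.0001 0.0002]
lid top z 0.08069647619973982 spigot 0.06769647619973983
bbox [302 230  54  34] area 1341
centre [ 0.5621 -0.3475  0.062 ] rms 0.0011
```

Emit:
send_rows(
  motion=[
    {"x": 0,"y": 0,"z": 0.3,"rx": 0,"ry": 0,"rz": 0,"jaw": 0},
    {"x": 0,"y": 0,"z": 0.3,"rx": 0,"ry": 0,"rz": 0,"jaw": 0},
    {"x": 0,"y": 0,"z": 0.3,"rx": 0,"ry": 0,"rz": 0,"jaw": 0},
    {"x": 0,"y": 0,"z": 0.2,"rx": 0,"ry": 0,"rz": 0,"jaw": 0},
    {"x": 0,"y": 0,"z": 0,"rx": 0,"ry": 0,"rz": 0,"jaw": 0},
  ],
)

```text
clock: 18.9
tool_pos: [0.5632, -0.343, 0.2051]
eef_rot: [-0.042, 0.999, 0.0, -0.0]
contact_force: [0.4, -0.2, -7.5]
opening: 0.335
finger_force: 39.6
```

Run:
```python
from h import *
T,S=cam('top0'),cam('side0')
a=np.linspace(0,6.28,400)
for c in((.5618,-.347),(.561,-.345)):
  for z in(.039,.044):
    for n,C in(('top',T),('side',S)):
      P=np.array([proj(C,[c[0]+.062*np.cos(t),c[1]+.062*np.sin(t),z]) for t in a]); print(c,z,n,P.min(0).round(1),P.max(0).round(1))
print('obs top 303.4-358.7, 228-282 (code 305..357,229..281); side 304-355, top 246.8 (code 248)')
```

```text
(0.5618, -0.347) 0.039 top [303.  226.6] [359.  281.9]
(0.5618, -0.347) 0.039 side [302.1 246.5] [354.4 277.8]
(0.5618, -0.347) 0.044 top [302.9 226.1] [359.2 281.7]
(0.5618, -0.347) 0.044 side [302.  244.8] [354.4 276. ]
(0.561, -0.345) 0.039 top [302.1 227. ] [358.1 282.3]
(0.561, -0.345) 0.039 side [302.3 246.9] [354.7 278.3]
(0.561, -0.345) 0.044 top [302.  226.5] [358.4 282.1]
(0.561, -0.345) 0.044 side [302.2 245.3] [354.8 276.6]
obs top 303.4-358.7, 228-282 (code 305..357,229..281); side 304-355, top 246.8 (code 248)
```

Emit:
send_rows(
  motion=[
    {"x": 0.1,"y": 0,"z": 0.2,"rx": 0,"ry": 0,"rz": 0,"jaw": 0},
    {"x": 0.08,"y": 0,"z": 0.2,"rx": 0,"ry": 0,"rz": 0,"jaw": 0},
    {"x": 0,"y": 0,"z": 0.2,"rx": 0,"ry": 0,"rz": 0,"jaw": 0},
    {"x": 0,"y": 0,"z": 0.2,"rx": 0,"ry": 0,"rz": 0,"jaw": 0},
    {"x": 0,"y": 0,"z": 0,"rx": 0,"ry": 0,"rz": 0,"jaw": 0},
  ],
)

```text
clock: 19.4
tool_pos: [0.5615, -0.3432, 0.1973]
eef_rot: [-0.042, 0.999, 0.0, -0.0]
contact_force: [0.0, -1.2, -6.2]
opening: 0.339
finger_force: 39.6
```

Still hanging, with the spigot at about 48 mm. Feeling on.

Emit:
send_rows(
  motion=[
    {"x": 0,"y": 0,"z": 0.15,"rx": 0,"ry": 0,"rz": 0,"jaw": 0},
    {"x": 0,"y": 0,"z": 0.15,"rx": 0,"ry": 0,"rz": 0,"jaw": 0},
    {"x": 0,"y": 0,"z": 0.15,"rx": 0,"ry": 0,"rz": 0,"jaw": 0},
    {"x": 0,"y": 0,"z": 0.15,"rx": 0,"ry": 0,"rz": 0,"jaw": 0},
    {"x": 0,"y": 0,"z": 0,"rx": 0,"ry": 0,"rz": 0,"jaw": 0},
  ],
)

```text
clock: 19.9
tool_pos: [0.5615, -0.3432, 0.1913]
eef_rot: [-0.042, 0.999, 0.0, -0.0]
contact_force: [-0.9, -0.9, -5.8]
opening: 0.335
finger_force: 39.6
```

Emit:
send_rows(
  motion=[
    {"x": 0,"y": 0,"z": 0.1,"rx": 0,"ry": 0,"rz": 0,"jaw": 0},
    {"x": 0,"y": 0,"z": 0.1,"rx": 0,"ry": 0,"rz": 0,"jaw": 0},
    {"x": 0,"y": 0,"z": 0.1,"rx": 0,"ry": 0,"rz": 0,"jaw": 0},
    {"x": 0,"y": 0,"z": 0.1,"rx": 0,"ry": 0,"rz": 0,"jaw": 0},
    {"x": 0,"y": 0,"z": 0,"rx": 0,"ry": 0,"rz": 0,"jaw": 0},
  ],
)

```text
clock: 20.4
tool_pos: [0.5616, -0.3432, 0.1875]
eef_rot: [-0.042, 0.999, 0.0, -0.0]
contact_force: [0.1, 0.1, -6.9]
opening: 0.339
finger_force: 39.6
```

Emit:
send_rows(
  motion=[
    {"x": 0,"y": 0,"z": 0.1,"rx": 0,"ry": 0,"rz": 0,"jaw": 0},
    {"x": 0,"y": 0,"z": 0.1,"rx": 0,"ry": 0,"rz": 0,"jaw": 0},
    {"x": 0,"y": 0,"z": 0.1,"rx": 0,"ry": 0,"rz": 0,"jaw": 0},
    {"x": 0,"y": 0,"z": 0,"rx": 0,"ry": 0,"rz": 0,"jaw": 0},
    {"x": 0,"y": 0,"z": 0,"rx": 0,"ry": 0,"rz": 0,"jaw": 0},
  ],
)

```text
clock: 20.9
tool_pos: [0.5617, -0.3433, 0.1846]
eef_rot: [-0.042, 0.999, 0.0, -0.0]
contact_force: [-0.4, 0.7, -6.7]
opening: 0.336
finger_force: 39.6
```

Emit:
send_rows(
  motion=[
    {"x": 0,"y": 0,"z": 0.1,"rx": 0,"ry": 0,"rz": 0,"jaw": 0},
    {"x": 0,"y": 0,"z": 0.1,"rx": 0,"ry": 0,"rz": 0,"jaw": 0},
    {"x": 0,"y": 0,"z": 0,"rx": 0,"ry": 0,"rz": 0,"jaw": 0},
    {"x": 0,"y": 0,"z": 0,"rx": 0,"ry": 0,"rz": 0,"jaw": 0},
    {"x": 0,"y": 0,"z": 0,"rx": 0,"ry": 0,"rz": 0,"jaw": 0},
  ],
)

```text
clock: 21.4
tool_pos: [0.5619, -0.3434, 0.183]
eef_rot: [-0.042, 0.999, -0.0, 0.0]
contact_force: [-0.2, -0.2, -2.3]
opening: 0.339
finger_force: 39.6
```

```bash
python3 go.py .5632 -.3431 .205 .083
python3 - <<'E'
from h import *
s=get_state()
save('side','s9')
from lidfit import lid
z=s['tool_pos'][2]-.136; print('lid top z',z)
lid('s9',z,box=(260,180,400,320));
E
```

```text
t 21.4 pos [ 0.5619 -0.3434  0.183 ] F [-0.22 -0.18 -2.3 ] open 0.3391192127336752 ff 39.6 q [ 0.63  0.82 -0.29  1.52  0.28  0.85  1.89]
shift cm [-0.13  0.02 -2.2 ] rot [-0.0003  0.0006  0.0002]
lid top z 0.047020579278543556
bbox [303 234  53  41] area 1365
centre [ 0.5596 -0.3507  0.0624] rms 0.0015
```

Contact felt: load dropped to the lifter's weight at floor about 35 mm, too low to be resting on the rim. Lowering the hook 9 mm, then backing out.

Emit:
send_rows(
  motion=[
    {"x": 0,"y": 0,"z": 0.2,"rx": 0,"ry": 0,"rz": 0,"jaw": 0},
    {"x": 0,"y": 0,"z": 0.3,"rx": 0,"ry": 0,"rz": 0,"jaw": 0},
    {"x": 0,"y": 0,"z": 0.2,"rx": 0,"ry": 0,"rz": 0,"jaw": 0},
    {"x": 0,"y": 0,"z": 0.2,"rx": 0,"ry": 0,"rz": 0,"jaw": 0},
    {"x": 0,"y": 0,"z": 0,"rx": 0,"ry": 0,"rz": 0,"jaw": 0},
  ],
)

```text
clock: 21.95
tool_pos: [0.5615, -0.3432, 0.1732]
eef_rot: [-0.042, 0.999, 0.0, -0.0]
contact_force: [0.5, -0.2, -2.2]
opening: 0.34
finger_force: 39.6
```

```bash
python3 go.py .5632 -.3431 .174 .083
```

```text
t 21.95 pos [ 0.5615 -0.3432  0.1732] F [ 0.52 -0.25 -2.23] open 0.3402596372677529 ff 39.6 q [ 0.63  0.83 -0.29  1.52  0.29  0.83  1.89]
shift cm [-0.17 -0.01 -0.08] rot [ 0.0005 -0.0006  0.0003]
```

Emit:
send_rows(
  motion=[
    {"x": 0,"y": 0,"z": -0.08,"rx": 0,"ry": 0,"rz": 0,"jaw": 0},
    {"x": 0.2,"y": 0,"z": 0,"rx": 0,"ry": 0,"rz": 0,"jaw": 0},
    {"x": 0.2,"y": 0,"z": 0,"rx": 0,"ry": 0,"rz": 0,"jaw": 0},
    {"x": 0.2,"y": 0,"z": 0,"rx": 0,"ry": 0,"rz": 0,"jaw": 0},
    {"x": 0.2,"y": 0,"z": 0,"rx": 0,"ry": 0,"rz": 0,"jaw": 0},
  ],
)

```text
clock: 22.45
tool_pos: [0.5535, -0.344, 0.1745]
eef_rot: [-0.042, 0.999, -0.0, -0.0]
contact_force: [0.4, 0.5, -2.1]
opening: 0.341
finger_force: 39.6
```

```bash
python3 go.py .52 -.3466 .174 .083
python3 - <<'E'
from h import *
s=get_state()
save('side','s10')
from lidfit import lid
lid('s10',.048,box=(260,180,400,320));
E
```

```text
t 22.45 pos [ 0.5535 -0.344   0.1745] F [ 0.37  0.5  -2.09] open 0.34137654885498653 ff 39.6 q [ 0.64  0.82 -0.29  1.54  0.29  0.82  1.89]
shift cm [3.36 0.02 0.05] rot [-0.     -0.      0.0001]
bbox [303 241  53  34] area 1331
centre [ 0.5599 -0.3481  0.0617] rms 0.0009
```

Unhooked with no drag and the lid unmoved. Continuing out, then up.

Emit:
send_rows(
  motion=[
    {"x": 0.4,"y": 0,"z": 0,"rx": 0,"ry": 0,"rz": 0,"jaw": 0},
    {"x": 0.7,"y": 0,"z": 0,"rx": 0,"ry": 0,"rz": 0,"jaw": 0},
    {"x": 0.8,"y": 0,"z": 0,"rx": 0,"ry": 0,"rz": 0,"jaw": 0},
    {"x": 0.8,"y": 0,"z": 0,"rx": 0,"ry": 0,"rz": 0,"jaw": 0},
    {"x": 0.7,"y": 0,"z": 0,"rx": 0,"ry": 0,"rz": 0,"jaw": 0},
  ],
)

```text
clock: 23.0
tool_pos: [0.5187, -0.347, 0.1745]
eef_rot: [-0.041, 0.999, -0.0, -0.0]
contact_force: [0.5, 0.4, -2.3]
opening: 0.336
finger_force: 39.6
```

Emit:
send_rows(
  motion=[
    {"x": 0,"y": 0,"z": -1,"rx": 0,"ry": 0,"rz": 0,"jaw": 0},
    {"x": 0,"y": 0,"z": -2,"rx": 0,"ry": 0,"rz": 0,"jaw": 0},
    {"x": 0,"y": 0,"z": -2,"rx": 0,"ry": 0,"rz": 0.1,"jaw": 0},
    {"x": 0,"y": 0,"z": -2,"rx": 0,"ry": 0,"rz": 0.1,"jaw": 0},
    {"x": 0,"y": 0,"z": 0,"rx": 0,"ry": 0,"rz": 0,"jaw": 0},
  ],
)

```text
clock: 23.5
tool_pos: [0.5221, -0.3474, 0.2481]
eef_rot: [0.058, 0.998, -0.002, 0.003]
contact_force: [1.1, -0.4, -1.2]
opening: 0.333
finger_force: 39.6
```

```bash
python3 go.py .5893 -.2325 .244 -.12
python3 - <<'E'
from h import *
save('side','s11');save('top','t11')
from lidfit import lid
lid('s11',.048,box=(260,180,400,320)); lid('t11',.048,box=(290,200,380,310))
E
```

```text
t 23.5 pos [ 0.5221 -0.3474  0.2481] F [ 1.09 -0.36 -1.24] open 0.33276308168488467 ff 39.6 q [ 0.66  0.7  -0.26  1.57  0.21  0.9   1.78]
shift cm [-5.3  12.22  0.41] rot [-0.0026  0.0068  0.003 ]
bbox [303 234  53  41] area 1362
centre [ 0.5594 -0.3493  0.0624] rms 0.0012
bbox [303 247   2   2] area 4
centre [ 0.5759 -0.2865  0.0016] rms 0.0
```

Emit:
send_rows(
  motion=[
    {"x": -1.0,"y": 2.4,"z": 0,"rx": 0,"ry": 0,"rz": 0,"jaw": 0},
    {"x": -1.3,"y": 3,"z": 0,"rx": 0,"ry": 0,"rz": 0,"jaw": 0},
    {"x": -1.3,"y": 3,"z": 0,"rx": 0,"ry": 0,"rz": 0,"jaw": 0},
    {"x": -1.0,"y": 2.4,"z": 0,"rx": 0,"ry": 0,"rz": 0,"jaw": 0},
    {"x": -0.6,"y": 1.2,"z": 0,"rx": 0,"ry": 0,"rz": 0,"jaw": 0},
  ],
)

```text
clock: 24.1
tool_pos: [0.5862, -0.23, 0.2431]
eef_rot: [0.056, 0.998, 0.001, -0.001]
contact_force: [0.1, 0.4, -2.4]
opening: 0.336
finger_force: 39.6
```

Emit:
send_rows(
  motion=[
    {"x": 0,"y": 0,"z": 1.5,"rx": 0,"ry": 0,"rz": 0,"jaw": 0},
    {"x": 0,"y": 0,"z": 2,"rx": 0,"ry": 0,"rz": 0,"jaw": 0},
    {"x": 0,"y": 0,"z": 2,"rx": 0,"ry": 0,"rz": 0,"jaw": 0},
    {"x": 0,"y": 0,"z": 1,"rx": 0,"ry": 0,"rz": 0,"jaw": 0},
    {"x": 0,"y": 0,"z": 0,"rx": 0,"ry": 0,"rz": 0,"jaw": 0},
  ],
)

```text
clock: 24.6
tool_pos: [0.5839, -0.234, 0.1775]
eef_rot: [0.058, 0.998, 0.0, -0.002]
contact_force: [-0.5, -0.7, -1.9]
opening: 0.34
finger_force: 39.6
```

```bash
python3 go.py .5893 -.2325 .173 -.12
```

```text
t 24.6 pos [ 0.5839 -0.234   0.1775] F [-0.49 -0.66 -1.93] open 0.3404154584520857 ff 39.6 q [ 0.43  0.79 -0.23  1.61  0.23  0.77  1.56]
shift cm [-0.52  0.22  0.45] rot [ 0.0004 -0.0043  0.0031]
```

Emit:
send_rows(
  motion=[
    {"x": -0.5,"y": 0.2,"z": 0.2,"rx": 0,"ry": 0,"rz": 0.003,"jaw": 0},
    {"x": 0,"y": 0,"z": 0,"rx": 0,"ry": 0,"rz": 0,"jaw": 0},
    {"x": 0,"y": 0,"z": 0,"rx": 0,"ry": 0,"rz": 0,"jaw": 0},
    {"x": 0,"y": 0,"z": 0,"rx": 0,"ry": 0,"rz": 0,"jaw": 0},
    {"x": 0,"y": 0,"z": 0,"rx": 0,"ry": 0,"rz": 0,"jaw": 0},
  ],
)

```text
clock: 25.1
tool_pos: [0.5907, -0.2324, 0.1779]
eef_rot: [0.06, 0.998, -0.0, 0.0]
contact_force: [0.3, 1.0, -1.8]
opening: 0.34
finger_force: 39.6
```

```bash
python3 go.py .6687 -.2423 .173 -.12
```

```text
t 25.1 pos [ 0.5907 -0.2324  0.1779] F [ 0.33  0.98 -1.83] open 0.3401499958790393 ff 39.6 q [ 0.42  0.79 -0.22  1.6   0.23  0.78  1.55]
shift cm [-7.86 -0.05  0.49] rot [-0.0002  0.0006  0.0002]
```

Emit:
send_rows(
  motion=[
    {"x": -1,"y": 0,"z": 0.2,"rx": 0,"ry": 0,"rz": 0,"jaw": 0},
    {"x": -1,"y": -0.05,"z": 0.1,"rx": 0,"ry": 0,"rz": 0,"jaw": 0},
    {"x": -1,"y": 0,"z": 0,"rx": 0,"ry": 0,"rz": 0,"jaw": 0},
    {"x": -1,"y": 0,"z": 0,"rx": 0,"ry": 0,"rz": 0,"jaw": 0},
    {"x": -1,"y": 0,"z": 0,"rx": 0,"ry": 0,"rz": 0,"jaw": 0},
  ],
)

```text
clock: 25.6
tool_pos: [0.6405, -0.2388, 0.1746]
eef_rot: [0.06, 0.998, -0.0, -0.0]
contact_force: [0.6, -0.1, -1.7]
opening: 0.339
finger_force: 39.6
```

Emit:
send_rows(
  motion=[
    {"x": -1,"y": 0,"z": 0,"rx": 0,"ry": 0,"rz": 0,"jaw": 0},
    {"x": -1,"y": 0,"z": 0,"rx": 0,"ry": 0,"rz": 0,"jaw": 0},
    {"x": -0.8,"y": 0,"z": 0,"rx": 0,"ry": 0,"rz": 0,"jaw": 0},
    {"x": 0,"y": 0,"z": 0,"rx": 0,"ry": 0,"rz": 0,"jaw": 0},
    {"x": 0,"y": 0,"z": 0,"rx": 0,"ry": 0,"rz": 0,"jaw": 0},
  ],
)

```text
clock: 26.1
tool_pos: [0.6677, -0.2421, 0.1744]
eef_rot: [0.06, 0.998, 0.0, -0.0]
contact_force: [-0.2, 0.4, -2.8]
opening: 0.338
finger_force: 39.8
```

```bash
python3 go.py .6687 -.2423 .158 -.12
```

```text
t 26.1 pos [ 0.6677 -0.2421  0.1744] F [-0.19  0.37 -2.78] open 0.33834566959961326 ff 39.8 q [ 0.39  0.89 -0.22  1.34  0.22  0.93  1.57]
shift cm [-0.1  -0.01  1.64] rot [-0.     -0.0006  0.0002]
```

Emit:
send_rows(
  motion=[
    {"x": -0.1,"y": 0,"z": 0.5,"rx": 0,"ry": 0,"rz": 0,"jaw": 0},
    {"x": 0,"y": 0,"z": 0.5,"rx": 0,"ry": 0,"rz": 0,"jaw": 0},
    {"x": 0,"y": 0,"z": 0.3,"rx": 0,"ry": 0,"rz": 0,"jaw": 0},
    {"x": 0,"y": 0,"z": 0.2,"rx": 0,"ry": 0,"rz": 0,"jaw": 0},
    {"x": 0,"y": 0,"z": 0,"rx": 0,"ry": 0,"rz": 0,"jaw": 0},
  ],
)

```text
clock: 26.6
tool_pos: [0.6687, -0.2421, 0.1589]
eef_rot: [0.06, 0.998, 0.0, -0.0]
contact_force: [-0.4, -0.3, -2.2]
opening: 0.336
finger_force: 39.8
```

Emit:
send_rows(
  motion=[
    {"x": 0,"y": 0,"z": 0,"rx": 0,"ry": 0,"rz": 0,"jaw": 0},
    {"x": 0,"y": 0,"z": 0.1,"rx": 0,"ry": 0,"rz": 0,"jaw": 0},
    {"x": 0,"y": 0,"z": 0,"rx": 0,"ry": 0,"rz": 0,"jaw": 0},
    {"x": 0,"y": 0,"z": 0,"rx": 0,"ry": 0,"rz": 0,"jaw": 0},
    {"x": 0,"y": 0,"z": 0,"rx": 0,"ry": 0,"rz": 0,"jaw": 0},
  ],
)

```text
clock: 27.1
tool_pos: [0.6691, -0.2422, 0.1586]
eef_rot: [0.06, 0.998, 0.0, 0.0]
contact_force: [-0.4, 0.4, -1.7]
opening: 0.336
finger_force: 39.8
```

```bash
python3 go.py .6687 -.2423 .158 -.12
```

```text
t 27.1 pos [ 0.6691 -0.2422  0.1586] F [-0.37  0.44 -1.68] open 0.3361400175785442 ff 39.8 q [ 0.39  0.91 -0.22  1.35  0.22  0.91  1.56]
shift cm [ 0.04 -0.02  0.06] rot [0.     0.0001 0.0002]
```

Not quite on the prongs; easing down about 0.8 mm more, then opening.

Emit:
send_rows(
  motion=[
    {"x": 0,"y": 0,"z": 0.05,"rx": 0,"ry": 0,"rz": 0,"jaw": 0},
    {"x": 0,"y": 0,"z": 0.05,"rx": 0,"ry": 0,"rz": 0,"jaw": 0},
    {"x": 0,"y": 0,"z": 0,"rx": 0,"ry": 0,"rz": 0,"jaw": 0},
    {"x": 0,"y": 0,"z": 0,"rx": 0,"ry": 0,"rz": 0,"jaw": 0},
    {"x": 0,"y": 0,"z": 0,"rx": 0,"ry": 0,"rz": 0,"jaw": 0},
  ],
)

```text
clock: 27.6
tool_pos: [0.6691, -0.2422, 0.1578]
eef_rot: [0.06, 0.998, -0.0, 0.0]
contact_force: [-1.7, 0.7, 0.8]
opening: 0.336
finger_force: 39.8
```

```bash
python3 go.py .6687 -.2423 .158 -.12
```

```text
t 27.6 pos [ 0.6691 -0.2422  0.1578] F [-1.72  0.69  0.78] open 0.3360008030026199 ff 39.8 q [ 0.39  0.91 -0.22  1.35  0.22  0.9   1.56]
shift cm [ 0.04 -0.02 -0.02] rot [-0.      0.0003  0.0002]
```

The load is off, so the collar is on the prongs. Opening and rising straight up.

Emit:
send_rows(
  motion=[
    {"x": 0,"y": 0,"z": 0,"rx": 0,"ry": 0,"rz": 0,"jaw": 3.2},
    {"x": 0,"y": 0,"z": 0,"rx": 0,"ry": 0,"rz": 0,"jaw": 3.6},
    {"x": 0,"y": 0,"z": 0,"rx": 0,"ry": 0,"rz": 0,"jaw": 5},
    {"x": 0,"y": 0,"z": 0,"rx": 0,"ry": 0,"rz": 0,"jaw": 7},
    {"x": 0,"y": 0,"z": 0,"rx": 0,"ry": 0,"rz": 0,"jaw": 8.8},
  ],
)

```text
clock: 28.1
tool_pos: [0.6691, -0.2422, 0.1574]
eef_rot: [0.06, 0.998, 0.0, 0.0]
contact_force: [0.1, -0.5, -0.9]
opening: 0.656
finger_force: 0.0
```

Emit:
send_rows(
  motion=[
    {"x": 0,"y": 0,"z": 0,"rx": 0,"ry": 0,"rz": 0,"jaw": 8.8},
    {"x": 0,"y": 0,"z": 0,"rx": 0,"ry": 0,"rz": 0,"jaw": 8.8},
    {"x": 0,"y": 0,"z": -1,"rx": 0,"ry": 0,"rz": 0,"jaw": 8.8},
    {"x": 0,"y": 0,"z": -2,"rx": 0,"ry": 0,"rz": 0,"jaw": 8.8},
    {"x": 0,"y": 0,"z": -2,"rx": 0,"ry": 0,"rz": 0,"jaw": 8.8},
  ],
)

```text
clock: 28.6
tool_pos: [0.669, -0.2421, 0.2085]
eef_rot: [0.06, 0.998, 0.0, -0.0]
contact_force: [1.2, 0.5, 0.5]
opening: 0.998
finger_force: 0.0
```

Emit:
send_rows(
  motion=[
    {"x": 0,"y": 0,"z": -2,"rx": 0,"ry": 0,"rz": 0,"jaw": 8.8},
    {"x": 0,"y": 0,"z": -2,"rx": 0,"ry": 0,"rz": 0,"jaw": 8.8},
    {"x": 0,"y": 0,"z": -2,"rx": 0,"ry": 0,"rz": 0,"jaw": 8.8},
    {"x": 0,"y": 0,"z": -1,"rx": 0,"ry": 0,"rz": 0,"jaw": 8.8},
    {"x": 0,"y": 0,"z": 0,"rx": 0,"ry": 0,"rz": 0,"jaw": 8.8},
  ],
)

```text
clock: 29.1
tool_pos: [0.67, -0.2424, 0.2797]
eef_rot: [0.06, 0.998, -0.0, 0.002]
contact_force: [0.4, 0.7, 0.9]
opening: 1.002
finger_force: 0.0
```

```bash
python3 go.py .6687 -.2423 .158 -.12
python3 - <<'E'
from h import *
save('side','s12')
from lidfit import lid
lid('s12',.048,box=(260,180,400,320))
# compare lifter grip (brown) and rack with the start picture
a=cv2.imread('pics/side0.png');b=cv2.imread('pics/s12.png')
for im in(a,b):
    h=cv2.cvtColor(im,cv2.COLOR_BGR2HSV)[225:262,262:287].astype(int)
    m=(h[:,:,0]<16)&(h[:,:,1]>120); y,x=np.nonzero(m); print('grip',m.sum(),x.mean()+262,y.mean()+225)
d=np.abs(a.astype(int)-b)[215:315,240:300].max(2); print('rack region diff',np.median(d),(d>60).sum())
E
```

```text
t 29.1 pos [ 0.67   -0.2424  0.2797] F [0.44 0.73 0.85] open 1.0016988115830534 ff 0.0 q [ 0.39  0.79 -0.24  1.22  0.19  1.14  1.6 ]
shift cm [ 0.13 -0.   12.17] rot [-0.0005  0.0038  0.    ]
bbox [303 234  53  39] area 1267
centre [ 0.5588 -0.3524  0.0609] rms 0.0029
grip 423 273.5342789598109 240.97635933806146
grip 412 273.72330097087377 239.95873786407768
rack region diff 8.0 13
```

```bash
python3 -c "
from plant import *
print(finish_job())"
```

```text
the job is handed in; nothing more can be done
None
```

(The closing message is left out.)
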